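# Empty the cartridge sealer's catch tray and shim the sealer level

### The arm

A 7-joint arm with a two-finger parallel gripper is mounted at the origin on the work surface. World frame = base frame: x ahead of the robot, y to its left, z up, the work surface at z = 0. Lengths are in m, angles in rad, forces in N, time in s.
With the tool pointing down it reaches from about 0.4 to 0.85 m from the base axis. Payload 10.4 kg.
Tool frame: the origin (TCP) lies between the finger pads; the fingertips stand 17 mm ahead of it and the grasp point (between the pads) lies 2 mm behind it; z points along the fingers, y is the direction in which the jaws open and shut (so a half turn about z gives the same grasp; the last joint's range is limited). The gripper opens to 85 mm and grips with 20 to 120 N. Pads are 22 mm wide; open, the fingers measure 114 mm over their backs; the gripper's body (76 mm by 85 mm) begins 54 mm behind the grasp point. The pads swing forward as they close: fully open they stand 13 mm farther back than shut.
Start: joints at [1.308, 0.332, -0.065, 1.46, 0.022, 1.35, -0.088], TCP at [0.148, -0.607, 0.248] pointing down, gripper open.
Joint ranges: [-2.6, 2.6], [-0.5, 2.12], [-1.47, 1.34], [0.16, 2.42], [-1.27, 4.41], [0.06, 2.06], [-2.6, 2.6]. Speed limits (rad/s): [2.22, 2.22, 2.79, 2.79, 3.14, 3.14, 3.14].

### API

Orientations are given as a unit quaternion [x, y, z, w].
In Python, from workcell import manip gives the robot as it stands.
- The arm moves only by the tool jog_arm, never from a script. Its argument "steps" is one flat list of numbers, 5 for each row, row after row: the finger opening in m, from 0 to 0.0854, then the shift along the tool's x, y, z in m, then the turn about the tool's z in rad. In form: [gripper, x, y, z, twist, gripper, x, y, z, twist, ...]. A call has exactly 10 rows; each row is the pose to reach, as a shift and turn from the pose commanded when the call began, along the tool's axes at that moment; what a row does not reach only later rows make up. A row lasts 1/10 s, in which the tool goes at most 50 mm and 8.59 degrees, less where a joint would pass 70% of its speed; a pose out of reach is approached as far as the arm can. A call with a gripper value outside its range is refused whole. The fingers move at their own pace and stop on an object; "grip_force" is the grip in N (left out, the last holds). Time passes only in rows, so rows that repeat a pose let the fingers close, or fill a call up. It gives the time, the measured TCP pose, the force and the opening at its end, in the units of the state.
- manip.get_obs(): the state, without advancing time (a new reading comes with each control period).
- manip.camera(name): name is "scene" or "top" or "wrist"; returns (picture, depth): 480x640x3 uint8, red, green, blue; 480x640 float32, m along the optical axis (not along the pixel's ray), 0 where there is no reading.
- manip.calibration(name): a dict with "mtx" (3x3 intrinsics, pixels), "world_to_cam" (4x4, takes a point from world to camera coordinates). Camera axes: x right, y down, z forward; pixel columns grow to the right and rows downward; lengths in m; the calibration is good to about 2 mm. A picture is of the moment at which its call begins: read the wrist's pose just before it. calibration takes no time and is no camera call; for the wrist camera it gives the pose at the moment of the call.
- manip.hand_in(): hands the job in, once; it reports no verdict.
The state is a dict: "clock": time; "joint_pos": joint angles; "joint_velocities": joint speeds; "tau": joint torques, N m; "position": TCP position; "ee_rot": TCP orientation; "ft_force": force on the tool from outside, world axes, zero at the start; "torque": the same for the moment, N m; "grip_width": opening from 0.0 (shut) to 1.0 (fully open).
Only numpy, scipy, OpenCV 4.12 (cv2) and the standard library are available. Lean on these libraries where they do the work, as an engineer would, in place of code of your own. Each camera call takes 0.05 s, during which the arm holds its last target.

### The job

Get the cartridge sealer ready for its next batch: first move every finished cartridge out of the low steel catch tray into the grey tote. Then level the sealer: push the aluminium wedge shim, nose first and lying flat on the bench, under the foot of its low corner until the bubble of the round level on its deck lies wholly inside the small ring, and leave the shim there, let go. Leave the other things on the bench where they are.

Things in the scene. Friction and masses are not known exactly. Their poses are not given: they have to be found in the camera images.
- c0 (a point): a sealed white plastic reagent cartridge, a block 60 mm long (its x axis) by 26 mm wide (y) by 28 mm high (z), about 40 g, a foil panel on top; this point is its centre. None from the start = absent from this batch
- c1 (a point): a sealed white plastic reagent cartridge, a block 60 mm long (its x axis) by 26 mm wide (y) by 28 mm high (z), about 40 g, a foil panel on top; this point is its centre. None from the start = absent from this batch
- c2 (a point): a sealed white plastic reagent cartridge, a block 60 mm long (its x axis) by 26 mm wide (y) by 28 mm high (z), about 40 g, a foil panel on top; this point is its centre. None from the start = absent from this batch
- c3 (a point): a sealed white plastic reagent cartridge, a block 60 mm long (its x axis) by 26 mm wide (y) by 28 mm high (z), about 40 g, a foil panel on top; this point is its centre. None from the start = absent from this batch
- c4 (a point): a sealed white plastic reagent cartridge, a block 60 mm long (its x axis) by 26 mm wide (y) by 28 mm high (z), about 40 g, a foil panel on top; this point is its centre. None from the start = absent from this batch
- c5 (a point): a sealed white plastic reagent cartridge, a block 60 mm long (its x axis) by 26 mm wide (y) by 28 mm high (z), about 40 g, a foil panel on top; this point is its centre. None from the start = absent from this batch
- c6 (a point): a sealed white plastic reagent cartridge, a block 60 mm long (its x axis) by 26 mm wide (y) by 28 mm high (z), about 40 g, a foil panel on top; this point is its centre. None from the start = absent from this batch
- c7 (a point): a sealed white plastic reagent cartridge, a block 60 mm long (its x axis) by 26 mm wide (y) by 28 mm high (z), about 40 g, a foil panel on top; this point is its centre. None from the start = absent from this batch
- tray: the sealer's catch tray, set on the bench, fixed: open steel tray 320 mm (x) by 200 mm (y), walls 4 mm thick and 16 mm high, floor 4 mm thick; origin: centre of its underside. The cartridges lie on its floor, long sides roughly along the tray's y axis. Tray and tote may stand in each other's place
- tote: the tote, fixed: open box of grey plastic 320 mm (x) by 200 mm (y), walls 4 mm thick and 60 mm high, floor 4 mm thick; the origin is the centre of its underside
- shim_fin (a point): centre of the upright grip fin of the shim, 44 mm above the shim's underside. Fin: 30 mm along x, 14 mm thick along y, from 24 to 64 mm high. Shim: loose aluminium wedge, about 0.25 kg, 150 mm long, 36 mm wide, flat below; its x axis runs from fin to nose. It ends 20 mm behind this point; it stays under a foot by friction
- shim_nose (a point): middle of the shim's nose edge, at its underside, 130 mm ahead of the fin's centre along x. The ramp is 2 mm high here and rises 0.2 mm per mm towards the fin, to 24 mm at 110 mm from the nose; flat behind that
- foot (a point): tip (lowest point) of the round steel foot, 16 mm diameter, under the low corner of the sealer's deck, a black cap above it. It hangs 2 to 8 mm above the bench and must rise about 10 mm; it presses with about 4 N. x axis: inwards along the deck's diagonal, the best way to push the shim, with free room under the deck. The deck's corner is 21 mm outside the foot
- deck: the sealer's 260 mm square, 10 mm thick aluminium deck; origin: centre of its underside, about 36 mm up; low corner at -x, +y. It rocks on a pivot along its other diagonal, 163 mm from the foot, and drops by itself to 0.06 rad low. The machine's housing, up to 165 mm above it, covers the deck from x = -10 mm to the +x edge
- level (a point): centre of the round bull's-eye level (72 mm across) on the deck: yellow-green face, a black ring of 10 mm inner radius in the middle and a white bubble of 7 mm radius
- bubble (a joint): how far the bubble stands from the centre of the level, in m: 0 is centred, negative (about -0.018 at the start) means the corner with the foot is too low, positive too high; 3 mm of bubble per 0.01 rad of deck tilt, about 1.6 mm of height at the foot
- jar: bystander, loose, not to be disturbed: specimen jar, 52 mm diameter, 60 mm high, between tray and sealer; origin under its centre
- pen: bystander, loose, not to be disturbed: marker pen, 125 mm long and 14 mm thick, between tray and sealer; origin under its centre
- dishes: bystander, loose, not to be disturbed: stack of clear dishes, 90 mm diameter, 42 mm high, at the back; origin under its centre

How it is judged:
By the outcome, as a careful person would: the job done as asked, in the order asked, and still so for the second after the job is handed in, with the robot touching nothing.
Of cart0, cart1, cart2, cart3, cart4, cart5, cart6, cart7 only 6 to 8 are there at a start; the rules pass over those that are not, and their reading is None.
At some moment in a run one of shim, cart0, cart1, cart2, cart3, cart4, cart5, cart6, cart7 may be knocked a few centimetres aside while the robot is not near it.
Once in a run the grip may slacken for a moment while it holds something.
It also fails if it takes over 208 s, if anything falls off the work surface, if the arm or the gripper's body presses on something with over 40 N, if the wrist force passes 120 N, or if a joint passes its speed limit or range.

## Working session

There is one attempt and no reset: what is moved stays moved. The work goes in short steps, Python scripts to look and compute and a tool call to move; the robot and the scene stay as the last step left them, time stands still between calls to the robot, and variables do not carry over. Pictures are saved under pics/ and viewed, and the job is handed in when it is done.

Besides the shell and the picture viewer there is one more tool, called by a JSON object that holds its "fn" and its "kwargs", one argument or row to a line. jog_arm: Moves the arm, as the interface text tells. Its arguments: {"type":"object","properties":{"steps":{"type":"array"},"grip_force":{"type":"number"}},"required":["steps"]}

```bash
ls; mkdir -p pics
cat > h.py <<'E'
import numpy as np, cv2
from workcell import manip
def snap(name,fn):
    K=manip.calibration(name); im,d=manip.camera(name)
    cv2.imwrite('pics/'+fn+'.png',im[:,:,::-1]); np.savez('pics/'+fn+'.npz',im=im,d=d,mtx=K['mtx'],w=K['world_to_cam'])
    return im,d,np.array(K['mtx']),np.array(K['world_to_cam'])
def load(fn):
    z=np.load('pics/'+fn+'.npz'); return z['im'],z['d'],z['mtx'],z['w']
def world(d,K,W):
    v,u=np.mgrid[:480,:640]; p=np.stack([(u-K[0,2])/K[0,0]*d,(v-K[1,2])/K[1,1]*d,d],-1)
    R=W[:3,:3];t=W[:3,3]; P=(p-t)@R; P[d<=0]=np.nan; return P
def onplane(u,v,z,K,W):
    r=np.linalg.inv(K)@np.array([u,v,1.]); R=W[:3,:3]; c=-R.T@W[:3,3]; r=R.T@r
    return c+r*(z-c[2])/r[2]
def proj(P,K,W):
    p=W[:3,:3]@np.array(P)+W[:3,3]; q=K@p; return q[:2]/q[2]
E
python3 - <<'E'
from h import *
for n in ['scene','top','wrist']:
    im,d,K,W=snap(n,n+'0'); print(n,K.round(1).tolist(),(-W[:3,:3].T@W[:3,3]).round(3),W[2,:3].round(3))
print(manip.get_obs())
E
```

```text
pics
scene [[541.2, 0.0, 323.4], [0.0, 541.2, 238.7], [0.0, 0.0, 1.0]] [0.94  0.642 0.808] [-0.322 -0.636 -0.701]
top [[548.6, 0.0, 321.4], [0.0, 548.6, 234.1], [0.0, 0.0, 1.0]] [ 0.329 -0.05   1.229] [ 0.237  0.011 -0.971]
wrist [[361.4, 0.0, 318.3], [0.0, 361.4, 240.0], [0.0, 0.0, 1.0]] [ 0.222 -0.589  0.374] [-0.292 -0.07  -0.954]
{'clock': 0.15, 'joint_pos': array([ 1.30842072,  0.33268949, -0.0647209 ,  1.46072921,  0.02159609,
        1.34989585, -0.08849245]), 'joint_velocities': array([ 4.28033349e-05, -3.69193485e-03,  4.67413585e-04, -3.82967155e-03,
       -9.69463142e-04, -1.79222905e-03,  1.38608324e-04]), 'tau': array([ 5.89199717e-04, -6.25830889e+01,  4.90254129e-02, -3.91849637e+01,
        1.62707496e-02,  7.49553263e-03, -1.21068501e-05]), 'position': array([ 0.14838142, -0.6068662 ,  0.24773114]), 'ee_rot': array([ 9.92819361e-01,  1.19622125e-01, -7.79693743e-05, -5.07414329e-04]), 'ft_force': array([ 0.24068091,  0.0548827 , -0.244887  ]), 'torque': array([ 0.02989414, -0.01133186,  0.04291522]), 'grip_width': 0.9995384846854622}
```

View pics/top0.png

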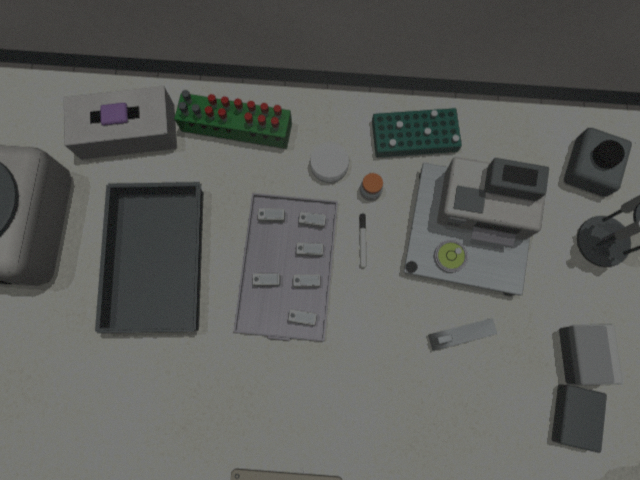

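View pics/scene0.png

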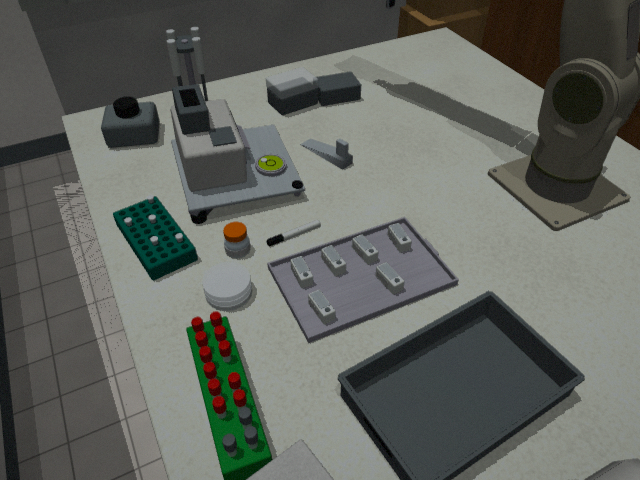

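View pics/wrist0.png

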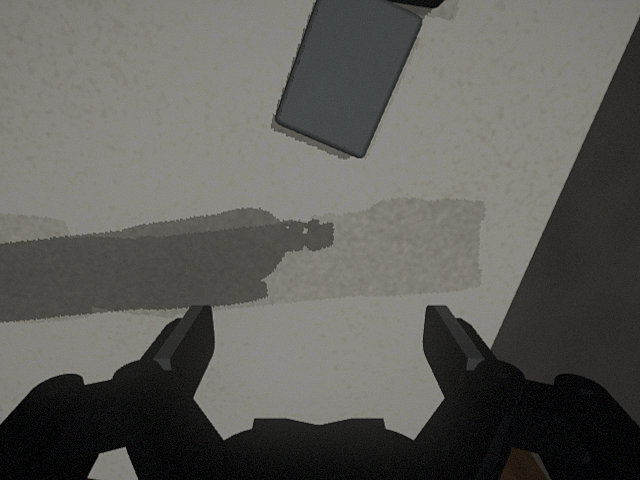

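The top view shows six cartridges at about (271,214), (313,218), (310,249), (265,279), (306,281) and (302,317). The shim's fin is at (443,340) with its nose near (495,325). The foot cap is at (411,267), the level at (451,256) and the tote at (150,258).

```bash
cat > meas.py <<'E'
from h import *
def carts(fn, zlo=0.022,zhi=0.045, box=None):
    im,d,K,W=load(fn); P=world(d,K,W)
    z=P[...,2]; m=(z>zlo)&(z<zhi)&(im.min(-1)>0)
    if box: m&=(P[...,0]>box[0])&(P[...,0]<box[1])&(P[...,1]>box[2])&(P[...,1]<box[3])
    m=m.astype(np.uint8)
    n,l,s,c=cv2.connectedComponentsWithStats(m)
    out=[]
    for i in range(1,n):
        if s[i,4]<60: continue
        q=P[l==i]; zt=np.median(q[:,2][q[:,2]>np.percentile(q[:,2],50)])
        t=q[q[:,2]>zt-0.006]
        (cx,cy),(w,h),a=cv2.minAreaRect((t[:,:2]*1000).astype(np.float32))
        if w<h: w,h,a=h,w,a+90
        out.append((c[i].round(0).tolist(),round(cx/1000,4),round(cy/1000,4),round(float(zt),4),round(w),round(h),round((a+90)%180-90,1),int(s[i,4])))
    return out
E
python3 - <<'E'
from meas import *
for f in ['top0','scene0']:
    print(f)
    for o in carts(f): print(o)
    im,d,K,W=load(f);P=world(d,K,W)
im,d,K,W=load('top0');P=world(d,K,W)
for u,v in [(320,400),(150,258),(105,186),(200,186),(197,330),(100,330),(250,197),(335,203),(322,337),(238,332),(285,300),(443,340),(447,338),(495,325),(411,267),(451,256),(430,230),(372,183),(363,240),(328,162)]:
    print(u,v,P[v,u].round(4))
E
```

```text
top0
([133.0, 144.0], 0.8065, 0.4157, 0.0387, 256, 104, -51.9, 508)
([416.0, 132.0], 0.8871, -0.2418, 0.0399, 200, 102, -81.5, 3339)
([582.0, 175.0], 0.8182, -0.6244, 0.0397, 155, 77, 25.9, 364)
([329.0, 161.0], 0.798, -0.0425, 0.042, 89, 89, 21.6, 1155)
([58.0, 231.0], 0.5927, 0.5523, 0.0408, 270, 27, -4.0, 462)
([436.0, 246.0], 0.616, -0.2871, 0.0432, 332, 166, 32.2, 3264)
([370.0, 193.0], 0.7321, -0.1415, 0.0348, 49, 31, 79.7, 120)
([124.0, 238.0], 0.5757, 0.4069, 0.0394, 362, 159, -25.7, 816)
([271.0, 214.0], 0.6592, 0.0808, 0.0334, 59, 27, -85.7, 316)
([312.0, 219.0], 0.6562, -0.013, 0.0331, 60, 27, 86.9, 310)
([309.0, 249.0], 0.5865, -0.0119, 0.0333, 59, 27, -88.4, 317)
([266.0, 279.0], 0.51, 0.0775, 0.0334, 58, 25, -85.9, 322)
([306.0, 281.0], 0.5144, -0.0106, 0.0331, 58, 25, -85.7, 322)
([302.0, 317.0], 0.4338, -0.0084, 0.0334, 59, 26, 84.4, 339)
([568.0, 355.0], 0.3949, -0.5812, 0.0392, 119, 6, 6.2, 269)
([444.0, 339.0], 0.4116, -0.3226, 0.0263, 65, 36, -72.1, 276)
([560.0, 414.0], 0.2751, -0.5607, 0.0391, 117, 7, -6.4, 283)
scene0
([160.0, 23.0], 0.571, -1.2518, 0.039, 856,
[... 1094 characters left out ...]
47, 173, 3, -84.6, 338)
320 400 [ 0.2633 -0.0603  0.0022]
150 258 [0.5433 0.3472 0.0046]
105 186 [ 0.7089  0.4817 -0.0055]
200 186 [0.7056 0.2426 0.0575]
197 330 [0.3908 0.22   0.0073]
100 330 [0.3733 0.4125 0.0565]
250 197 [7.058e-01 1.369e-01 5.000e-04]
335 203 [ 0.7024 -0.0626  0.0127]
322 337 [ 0.3961 -0.0549  0.0049]
238 332 [0.3928 0.1288 0.014 ]
285 300 [0.4713 0.0336 0.0021]
443 340 [ 0.4051 -0.3069  0.0665]
447 338 [ 0.4099 -0.3153  0.0659]
495 325 [ 4.508e-01 -4.364e-01 -2.000e-04]
411 267 [ 0.559  -0.2384  0.0445]
451 256 [ 0.5882 -0.3235  0.0537]
430 230 [ 0.6462 -0.278   0.0434]
372 183 [ 0.7401 -0.1417  0.0624]
363 240 [ 0.6198 -0.1322  0.0111]
328 162 [ 0.7908 -0.0396  0.0414]
```

```bash
cat >> h.py <<'E'
from scipy.spatial.transform import Rotation as Ro
def rel(target, jaw=None, base=None):
    """base: (pos, quat) ; jaw: world angle deg of tool y (mod 180)"""
    o=manip.get_obs(); p,q=(o['position'],o['ee_rot']) if base is None else base
    R=Ro.from_quat(q).as_matrix(); s=R.T@(np.array(target)-p)
    tw=0
    if jaw is not None:
        a=np.degrees(np.arctan2(R[1,1],R[0,1])); e=(jaw-a+90)%180-90; tw=-np.radians(e)
    return s.round(4).tolist(), round(float(tw),4)
def st():
    o=manip.get_obs(); R=Ro.from_quat(o['ee_rot']).as_matrix()
    print('t',round(o['clock'],2),'pos',o['position'].round(4),'jaw',np.degrees(np.arctan2(R[1,1],R[0,1])).round(1),'tz',R[:,2].round(3),'F',o['ft_force'].round(1),'g',round(o['grip_width']*85.4,1),'q',o['joint_pos'].round(2))
E
python3 - <<'E'
from meas import *
for f in ['top0','scene0']:
    im,d,K,W=load(f);P=world(d,K,W)
    m=(P[...,2]>0.052)&(P[...,2]<0.066)&(P[...,0]>0.33)&(P[...,0]<0.76)&(P[...,1]>0.19)&(P[...,1]<0.46)
    m=m.astype(np.uint8);n,l,s,c=cv2.connectedComponentsWithStats(m);i=1+s[1:,4].argmax();print(cv2.minAreaRect((P[l==i][:,:2]*1000).astype(np.float32)))
    m=(P[...,2]>0.011)&(P[...,2]<0.021)&(P[...,0]>0.33)&(P[...,0]<0.76)&(P[...,1]>-0.1)&(P[...,1]<0.18)
    q=P[m];print(cv2.minAreaRect((q[:,:2]*1000).astype(np.float32)))
st(); print(rel([0.56,0.03,0.25],0))
E
```

```text
((541.0150756835938, 332.8270263671875), (333.088623046875, 214.54672241210938), 5.2325119972229)
((572.4877319335938, 35.299537658691406), (200.2627716064453, 378.2609558105469), 88.59284210205078)
((541.3088989257812, 334.7854309082031), (335.15447998046875, 212.9409637451172), 5.191868305206299)
((572.0440673828125, 37.24267578125), (206.44471740722656, 377.3604736328125), 88.79967498779297)
t 0.15 pos [ 0.1484 -0.6069  0.2477] jaw -76.3 tz [-0.     0.001 -1.   ] F [ 0.2  0.1 -0.2] g 85.4 q [ 1.31  0.33 -0.06  1.46  0.02  1.35 -0.09]
([0.5511, -0.5209, -0.0018], -1.331)
```

{"fn": "jog_arm", "kwargs": {
  "steps": [0.04,0.551,-0.521,-0.002,-1.331,0.04,0.551,-0.521,-0.002,-1.331,0.04,0.551,-0.521,-0.002,-1.331,0.04,0.551,-0.521,-0.002,-1.331,0.04,0.551,-0.521,-0.002,-1.331,0.04,0.551,-0.521,-0.002,-1.331,0.04,0.551,-0.521,-0.002,-1.331,0.04,0.551,-0.521,-0.002,-1.331,0.04,0.551,-0.521,-0.002,-1.331,0.04,0.551,-0.521,-0.002,-1.331],
  "grip_force": 40
}}

```text
clock: 1.15
position: [0.4204, -0.1853, 0.2497]
ee_rot: [0.705, 0.709, -0.0, 0.0]
ft_force: [2.2, -1.2, 0.5]
grip_width: 0.469
```

Run:
```python
from h import *
st(); print(rel([0.56,0.03,0.25],0))
```

```text
t 1.15 pos [ 0.4204 -0.1853  0.2497] jaw 0.3 tz [ 0.    -0.001 -1.   ] F [ 2.2 -1.2  0.5] g 40.1 q [ 0.89 -0.01 -0.57  1.85 -0.    1.3   0.33]
([0.2146, 0.1407, -0.0004], 0.0047)
```

{"fn": "jog_arm", "kwargs": {
  "steps": [0.04,0.2,0.14,0.0,0.0,0.04,0.2,0.14,0.0,0.0,0.04,0.2,0.14,0.0,0.0,0.04,0.2,0.14,0.0,0.0,0.04,0.2,0.14,0.0,0.0,0.04,0.2,0.14,0.0,0.0,0.04,0.2,0.14,0.0,0.0,0.04,0.2,0.14,0.0,0.0,0.04,0.2,0.14,0.0,0.0,0.04,0.2,0.14,0.0,0.0]
}}

```text
clock: 2.15
position: [0.5596, 0.0116, 0.2498]
ee_rot: [0.708, 0.706, -0.0, 0.0]
ft_force: [-0.7, 1.1, -0.3]
grip_width: 0.466
```

Run:
```python
from meas import *
st(); snap('wrist','w1'); st()
for o in carts('w1',0.022,0.045,(0.38,0.72,-0.07,0.15)): print(o)
print(rel([0.6605,0.081,0.15],3))
```

```text
t 2.15 pos [0.5596 0.0116 0.2498] jaw -0.1 tz [ 0.    -0.001 -1.   ] F [-0.7  1.1 -0.3] g 39.8 q [ 0.54  0.27 -0.76  1.6   0.19  1.34 -0.25]
t 2.2 pos [0.5596 0.0118 0.2498] jaw -0.1 tz [ 0.    -0.001 -1.   ] F [-0.4  0.1  0.2] g 40.0 q [ 0.54  0.27 -0.76  1.6   0.19  1.34 -0.25]
([428.0, 131.0], 0.6605, 0.0823, 0.0336, 60, 27, -86.9, 2076)
([268.0, 134.0], 0.5116, 0.0794, 0.0337, 60, 26, -84.6, 1966)
([195.0, 225.0], 0.4346, -0.0071, 0.0337, 59, 26, 84.8, 1701)
([275.0, 228.0], 0.5153, -0.0101, 0.0337, 60, 26, -85.2, 1600)
([347.0, 229.0], 0.5871, -0.0112, 0.0336, 60, 26, -88.0, 1584)
([416.0, 229.0], 0.6567, -0.012, 0.0336, 61, 26, 86.5, 1658)
([0.0694, 0.1008, 0.0998], -0.0539)
```

View pics/w1.png

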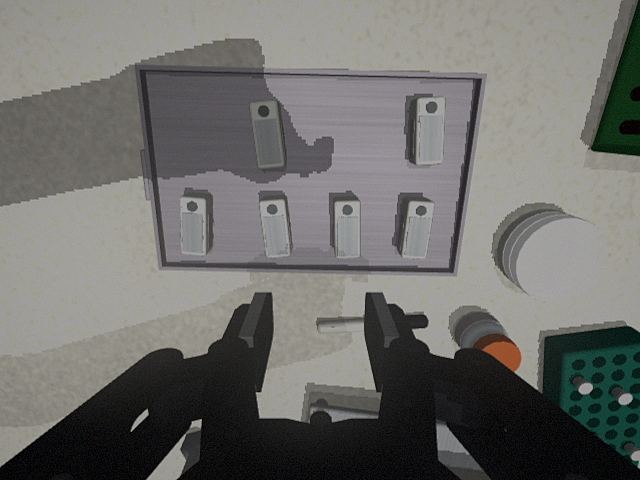

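{"fn": "jog_arm", "kwargs": {
  "steps": [0.04,0.07,0.101,0.13,-0.055,0.04,0.07,0.101,0.13,-0.055,0.04,0.07,0.101,0.13,-0.055,0.04,0.07,0.101,0.13,-0.055,0.04,0.07,0.101,0.17,-0.055,0.04,0.07,0.101,0.205,-0.055,0.04,0.07,0.101,0.226,-0.055,0.04,0.07,0.101,0.226,-0.055,0.0,0.07,0.101,0.226,-0.055,0.0,0.07,0.101,0.226,-0.055]
}}

```text
clock: 3.2
position: [0.661, 0.0824, 0.0241]
ee_rot: [0.688, 0.726, 0.0, 0.0]
ft_force: [0.4, 1.0, 0.3]
grip_width: 0.296
```

```bash
cat >> h.py <<'E'
def slot(i):
    a=np.radians(5.2); x=[-0.085,0,0.085][i%3]; y=[0.05,-0.04][i//3]
    return [0.541+x*np.cos(a)-y*np.sin(a),0.334+x*np.sin(a)+y*np.cos(a)]
E
python3 - <<'E'
from h import *
st()
for i in range(6): print(i,np.round(slot(i),3))
print(rel(slot(2)+[0.12],5));
E
```

```text
t 3.2 pos [0.661  0.0824 0.0241] jaw 3.1 tz [ 0.001 -0.    -1.   ] F [0.4 1.  0.3] g 25.3 q [ 0.27  0.72 -0.66  1.52  0.48  1.07 -0.44]
0 [0.452 0.376]
1 [0.536 0.384]
2 [0.621 0.391]
3 [0.46  0.286]
4 [0.545 0.294]
5 [0.629 0.302]
([0.3108, -0.023, -0.096], -0.0328)
```

{"fn": "jog_arm", "kwargs": {
  "steps": [0.0,0.0,0.0,0.0,0.0,0.0,0.0,0.0,-0.045,0.0,0.0,0.0,0.0,-0.09,0.0,0.0,0.311,-0.023,-0.09,-0.033,0.0,0.311,-0.023,-0.09,-0.033,0.0,0.311,-0.023,-0.09,-0.033,0.0,0.311,-0.023,-0.09,-0.033,0.0,0.311,-0.023,-0.09,-0.033,0.0,0.311,-0.023,-0.09,-0.033,0.0,0.311,-0.023,-0.09,-0.033]
}}

```text
clock: 4.2
position: [0.6165, 0.3996, 0.1138]
ee_rot: [0.672, 0.74, 0.001, -0.002]
ft_force: [-0.7, 0.3, -0.9]
grip_width: 0.295
```

Run:
```python
from h import *
st()
print(rel(slot(2)+[0.026],5));
```

```text
t 4.2 pos [0.6165 0.3996 0.1138] jaw 5.5 tz [-0.002  0.004 -1.   ] F [-0.7  0.3 -0.9] g 25.2 q [-0.21  0.77 -0.72  1.24  0.49  1.3  -0.81]
([-0.0089, 0.004, 0.0878], 0.0086)
```

{"fn": "jog_arm", "kwargs": {
  "steps": [0.0,0.0,0.0,0.03,0.0,0.0,0.0,0.0,0.06,0.0,0.0,0.0,0.0,0.08,0.0,0.0,0.0,0.0,0.087,0.0,0.0,0.0,0.0,0.087,0.0,0.04,0.0,0.0,0.087,0.0,0.04,0.0,0.0,0.087,0.0,0.04,0.0,0.0,0.05,0.0,0.04,0.0,0.0,0.0,0.0,0.04,0.0,0.0,-0.03,0.0]
}}

```text
clock: 5.2
position: [0.6216, 0.3931, 0.1489]
ee_rot: [0.675, 0.737, 0.003, 0.0]
ft_force: [-0.0, 0.4, 0.7]
grip_width: 0.465
```

Run:
```python
from meas import *
st(); snap('top','t1')
for f in ['t1']:
  for o in carts(f,0.022,0.045,(0.38,0.72,-0.09,0.5)): print(o)
# commanded base
b=(np.array([0.621,0.392,0.144]),manip.get_obs()['ee_rot'])
print(rel([0.5114,0.079,0.144],5.2))
```

```text
t 5.2 pos [0.6216 0.3931 0.1489] jaw 5.0 tz [ 0.004  0.003 -1.   ] F [-0.   0.4  0.7] g 39.7 q [-0.2   0.74 -0.72  1.21  0.48  1.35 -0.79]
([161.0, 190.0], 0.697, 0.3336, 0.0391, 155, 4, -85.1, 220)
([312.0, 219.0], 0.6555, -0.0132, 0.0336, 59, 26, 84.3, 310)
([309.0, 249.0], 0.5859, -0.0116, 0.0334, 58, 28, -85.8, 317)
([266.0, 280.0], 0.5102, 0.0775, 0.033, 58, 25, -85.3, 324)
([306.0, 281.0], 0.5141, -0.0107, 0.0335, 57, 25, -85.3, 324)
([106.0, 302.0], 0.4349, 0.4194, 0.0396, 108, 5, 5.2, 197)
([302.0, 317.0], 0.4336, -0.0083, 0.0335, 60, 27, 83.7, 339)
([-0.3044, -0.1386, 0.0069], -0.0033)
```

View pics/t1.png

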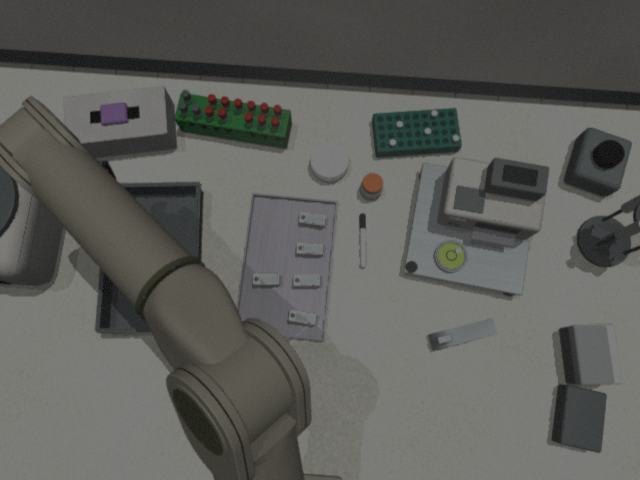

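{"fn": "jog_arm", "kwargs": {
  "steps": [0.04,-0.3045,-0.1385,0.0,-0.003,0.04,-0.3045,-0.1385,0.0,-0.003,0.04,-0.3045,-0.1385,0.0,-0.003,0.04,-0.3045,-0.1385,0.0,-0.003,0.04,-0.3045,-0.1385,0.0,-0.003,0.04,-0.3045,-0.1385,0.0,-0.003,0.04,-0.3045,-0.1385,0.0,-0.003,0.04,-0.3045,-0.1385,0.03,-0.003,0.04,-0.3045,-0.1385,0.06,-0.003,0.04,-0.3045,-0.1385,0.06,-0.003]
}}

```text
clock: 6.25
position: [0.5076, 0.0758, 0.0814]
ee_rot: [0.674, 0.738, -0.002, -0.001]
ft_force: [-0.6, 0.2, -0.5]
grip_width: 0.469
```

Run:
```python
from meas import *
st()
print(rel([0.5114,0.079,0.024],5.2))
```

```text
t 6.25 pos [0.5076 0.0758 0.0814] jaw 5.2 tz [-0.004 -0.001 -1.   ] F [-0.6  0.2 -0.5] g 40.1 q [ 0.44  0.36 -0.78  1.9   0.3   1.   -0.38]
([0.0028, 0.0043, 0.0574], -0.0001)
```

{"fn": "jog_arm", "kwargs": {
  "steps": [0.04,0.002,0.002,0.03,0.0,0.04,0.002,0.002,0.05,0.0,0.04,0.002,0.002,0.059,0.0,0.04,0.002,0.002,0.059,0.0,0.0,0.002,0.002,0.059,0.0,0.0,0.002,0.002,0.059,0.0,0.0,0.002,0.002,0.059,0.0,0.0,0.002,0.002,0.059,0.0,0.0,0.002,0.002,0.02,0.0,0.0,0.002,0.002,-0.03,0.0]
}}

```text
clock: 7.25
position: [0.51, 0.0787, 0.1137]
ee_rot: [0.674, 0.739, -0.001, -0.001]
ft_force: [0.9, -1.2, 0.2]
grip_width: 0.297
```

Run:
```python
from meas import *
st()
print(rel(slot(0)+[0.114],5))
```

```text
t 7.25 pos [0.51   0.0787 0.1137] jaw 5.2 tz [-0.004  0.    -1.   ] F [ 0.9 -1.2  0.2] g 25.3 q [ 0.46  0.32 -0.8   1.87  0.26  1.07 -0.35]
([0.3015, -0.0308, 0.0], 0.0041)
```

{"fn": "jog_arm", "kwargs": {
  "steps": [0.0,0.3015,-0.031,0.0,0.0,0.0,0.3015,-0.031,0.0,0.0,0.0,0.3015,-0.031,0.0,0.0,0.0,0.3015,-0.031,0.0,0.0,0.0,0.3015,-0.031,0.0,0.0,0.0,0.3015,-0.031,0.0,0.0,0.0,0.3015,-0.031,0.0,0.0,0.0,0.3015,-0.031,0.0,0.0,0.0,0.3015,-0.031,0.0,0.0,0.0,0.3015,-0.031,0.02,0.0]
}}

```text
clock: 8.25
position: [0.4554, 0.3756, 0.0958]
ee_rot: [0.675, 0.738, 0.002, 0.001]
ft_force: [0.7, -0.7, -0.6]
grip_width: 0.298
```

Run:
```python
from meas import *
st()
print(rel(slot(0)+[0.026],5))
```

```text
t 8.25 pos [0.4554 0.3756 0.0958] jaw 5.1 tz [ 0.004  0.002 -1.   ] F [ 0.7 -0.7 -0.6] g 25.4 q [-0.11  0.53 -0.84  1.69  0.43  1.11 -0.98]
([0.0007, -0.0038, 0.0698], 0.001)
```

{"fn": "jog_arm", "kwargs": {
  "steps": [0.0,0.0,-0.002,0.03,0.0,0.0,0.0,-0.002,0.055,0.0,0.0,0.0,-0.002,0.067,0.0,0.0,0.0,-0.002,0.067,0.0,0.04,0.0,-0.002,0.067,0.0,0.04,0.0,-0.002,0.067,0.0,0.04,0.0,-0.002,0.03,0.0,0.04,0.0,-0.002,-0.02,0.0,0.04,0.0,-0.002,-0.05,0.0,0.04,0.0,-0.002,-0.05,0.0]
}}

```text
clock: 9.25
position: [0.4529, 0.3778, 0.1489]
ee_rot: [0.674, 0.738, 0.004, 0.001]
ft_force: [-0.6, 0.4, 0.2]
grip_width: 0.464
```

Run:
```python
from meas import *
st(); snap('top','t2')
for o in carts('t2',0.022,0.045,(0.38,0.72,-0.09,0.2)): print(o)
print(rel([0.5873,-0.010,0.144],2))
```

```text
t 9.25 pos [0.4529 0.3778 0.1489] jaw 5.2 tz [ 0.007  0.004 -1.   ] F [-0.6  0.4  0.2] g 39.6 q [-0.09  0.47 -0.87  1.65  0.38  1.2  -0.95]
([312.0, 219.0], 0.6563, -0.0128, 0.0331, 59, 27, 86.3, 314)
([309.0, 249.0], 0.5867, -0.0119, 0.0334, 59, 27, -88.3, 319)
([306.0, 280.0], 0.5143, -0.0106, 0.0332, 57, 25, -85.7, 320)
([302.0, 317.0], 0.4336, -0.0085, 0.0335, 60, 26, 84.4, 342)
([-0.3973, 0.0996, 0.002], 0.0554)
```

{"fn": "jog_arm", "kwargs": {
  "steps": [0.04,-0.398,0.0996,0.0,0.055,0.04,-0.398,0.0996,0.0,0.055,0.04,-0.398,0.0996,0.0,0.055,0.04,-0.398,0.0996,0.0,0.055,0.04,-0.398,0.0996,0.0,0.055,0.04,-0.398,0.0996,0.0,0.055,0.04,-0.398,0.0996,0.0,0.055,0.04,-0.398,0.0996,0.0,0.055,0.04,-0.398,0.0996,0.03,0.055,0.04,-0.398,0.0996,0.06,0.055]
}}

```text
clock: 10.3
position: [0.5869, -0.0154, 0.0821]
ee_rot: [0.696, 0.718, -0.0, 0.001]
ft_force: [-0.2, 1.1, -0.6]
grip_width: 0.468
```

Run:
```python
from meas import *
st()
print(rel([0.5873,-0.011,0.024],2))
```

```text
t 10.3 pos [ 0.5869 -0.0154  0.0821] jaw 1.7 tz [ 0.    -0.001 -1.   ] F [-0.2  1.1 -0.6] g 40.0 q [ 0.51  0.5  -0.71  1.71  0.36  1.07 -0.28]
([0.0044, 0.0005, 0.0581], -0.0045)
```

{"fn": "jog_arm", "kwargs": {
  "steps": [0.04,0.002,0.0,0.03,0.0,0.04,0.002,0.0,0.05,0.0,0.04,0.002,0.0,0.059,0.0,0.04,0.002,0.0,0.059,0.0,0.0,0.002,0.0,0.059,0.0,0.0,0.002,0.0,0.059,0.0,0.0,0.002,0.0,0.059,0.0,0.0,0.002,0.0,0.059,0.0,0.0,0.002,0.0,0.02,0.0,0.0,0.002,0.0,-0.03,0.0]
}}

```text
clock: 11.3
position: [0.5847, -0.0094, 0.1129]
ee_rot: [0.694, 0.72, -0.001, -0.002]
ft_force: [1.6, -0.4, -0.6]
grip_width: 0.297
```

Run:
```python
from meas import *
st()
print(rel(slot(1)+[0.114],5))
```

```text
t 11.3 pos [ 0.5847 -0.0094  0.1129] jaw 2.1 tz [-0.004  0.001 -1.   ] F [ 1.6 -0.4 -0.6] g 25.3 q [ 0.52  0.46 -0.73  1.69  0.33  1.12 -0.27]
([0.3947, -0.034, -0.0007], -0.0511)
```

{"fn": "jog_arm", "kwargs": {
  "steps": [0.0,0.395,-0.036,0.0,-0.05,0.0,0.395,-0.036,0.0,-0.05,0.0,0.395,-0.036,0.0,-0.05,0.0,0.395,-0.036,0.0,-0.05,0.0,0.395,-0.036,0.0,-0.05,0.0,0.395,-0.036,0.0,-0.05,0.0,0.395,-0.036,0.0,-0.05,0.0,0.395,-0.036,0.0,-0.05,0.0,0.395,-0.036,0.0,-0.05,0.0,0.395,-0.036,0.0,-0.05]
}}

```text
clock: 12.3
position: [0.5352, 0.3858, 0.1135]
ee_rot: [0.675, 0.738, -0.0, -0.0]
ft_force: [0.8, -0.7, -1.0]
grip_width: 0.295
```

Run:
```python
from meas import *
st()
print(rel(slot(1)+[0.026],5))
```

```text
t 12.3 pos [0.5352 0.3858 0.1135] jaw 5.1 tz [-0.  0. -1.] F [ 0.8 -0.7 -1. ] g 25.2 q [-0.15  0.63 -0.78  1.48  0.46  1.22 -0.9 ]
([-0.0021, 0.0012, 0.0875], 0.0017)
```

{"fn": "jog_arm", "kwargs": {
  "steps": [0.0,0.0,0.0,0.04,0.0,0.0,0.0,0.0,0.07,0.0,0.0,0.0,0.0,0.087,0.0,0.0,0.0,0.0,0.087,0.0,0.0,0.0,0.0,0.087,0.0,0.04,0.0,0.0,0.087,0.0,0.04,0.0,0.0,0.087,0.0,0.04,0.0,0.0,0.045,0.0,0.04,0.0,0.0,0.0,0.0,0.04,0.0,0.0,-0.03,0.0]
}}

```text
clock: 13.3
position: [0.5367, 0.3849, 0.1473]
ee_rot: [0.676, 0.737, 0.002, 0.0]
ft_force: [1.3, 0.3, -0.2]
grip_width: 0.466
```

Run:
```python
from meas import *
st(); snap('top','t3')
for o in carts('t3',0.022,0.045,(0.38,0.72,-0.09,0.2)): print(o)
print(rel([0.6567,-0.012,0.144],-3.5))
```

```text
t 13.3 pos [0.5367 0.3849 0.1473] jaw 4.9 tz [ 0.003  0.002 -1.   ] F [ 1.3  0.3 -0.2] g 39.8 q [-0.14  0.6  -0.79  1.45  0.44  1.27 -0.88]
([312.0, 219.0], 0.6561, -0.0131, 0.0334, 59, 28, 84.1, 311)
([306.0, 280.0], 0.5142, -0.0106, 0.0336, 57, 25, -85.7, 322)
([302.0, 317.0], 0.4337, -0.0086, 0.0333, 59, 26, 84.3, 340)
([-0.4071, 0.0841, 0.0068], 0.147)
```

{"fn": "jog_arm", "kwargs": {
  "steps": [0.04,-0.405,0.085,0.0,0.147,0.04,-0.405,0.085,0.0,0.147,0.04,-0.405,0.085,0.0,0.147,0.04,-0.405,0.085,0.0,0.147,0.04,-0.405,0.085,0.0,0.147,0.04,-0.405,0.085,0.0,0.147,0.04,-0.405,0.085,0.0,0.147,0.04,-0.405,0.085,0.0,0.147,0.04,-0.405,0.085,0.03,0.147,0.04,-0.405,0.085,0.06,0.147]
}}

```text
clock: 14.35
position: [0.657, -0.0169, 0.0835]
ee_rot: [0.73, 0.683, 0.0, 0.002]
ft_force: [-0.2, 1.5, -0.8]
grip_width: 0.467
```

Run:
```python
from meas import *
st()
print(rel([0.6567,-0.012,0.024],-3.5))
```

```text
t 14.35 pos [ 0.657  -0.0169  0.0835] jaw -3.8 tz [ 0.003 -0.002 -1.   ] F [-0.2  1.5 -0.8] g 39.9 q [ 0.43  0.62 -0.66  1.52  0.41  1.14 -0.38]
([0.005, -0.0008, 0.0595], -0.006)
```

{"fn": "jog_arm", "kwargs": {
  "steps": [0.04,0.002,0.0,0.03,0.0,0.04,0.002,0.0,0.05,0.0,0.04,0.002,0.0,0.06,0.0,0.04,0.002,0.0,0.06,0.0,0.0,0.002,0.0,0.06,0.0,0.0,0.002,0.0,0.06,0.0,0.0,0.002,0.0,0.06,0.0,0.0,0.002,0.0,0.06,0.0,0.0,0.002,0.0,0.02,0.0,0.0,0.002,0.0,-0.03,0.0]
}}

```text
clock: 15.35
position: [0.6541, -0.0102, 0.1126]
ee_rot: [0.728, 0.685, -0.002, -0.002]
ft_force: [1.5, -0.4, 0.1]
grip_width: 0.295
```

Run:
```python
from meas import *
st()
print(rel(slot(5)+[0.114],5))
```

```text
t 15.35 pos [ 0.6541 -0.0102  0.1126] jaw -3.5 tz [-0.005  0.    -1.   ] F [ 1.5 -0.4  0.1] g 25.2 q [ 0.43  0.59 -0.68  1.5   0.38  1.19 -0.37]
([0.31, -0.0438, -0.0012], -0.1481)
```

{"fn": "jog_arm", "kwargs": {
  "steps": [0.0,0.313,-0.046,0.0,-0.148,0.0,0.313,-0.046,0.0,-0.148,0.0,0.313,-0.046,0.0,-0.148,0.0,0.313,-0.046,0.0,-0.148,0.0,0.313,-0.046,0.0,-0.148,0.0,0.313,-0.046,0.0,-0.148,0.0,0.313,-0.046,0.0,-0.148,0.0,0.313,-0.046,0.0,-0.148,0.0,0.313,-0.046,0.0,-0.148,0.0,0.313,-0.046,0.0,-0.148]
}}

```text
clock: 16.35
position: [0.6299, 0.3029, 0.1135]
ee_rot: [0.677, 0.736, -0.0, 0.001]
ft_force: [0.4, -0.4, -0.6]
grip_width: 0.296
```

Run:
```python
from meas import *
st()
print(rel(slot(5)+[0.026],5))
```

```text
t 16.35 pos [0.6299 0.3029 0.1135] jaw 4.8 tz [ 0.    -0.001 -1.   ] F [ 0.4 -0.4 -0.6] g 25.3 q [-0.04  0.7  -0.73  1.36  0.47  1.26 -0.71]
([-0.0009, -0.0007, 0.0875], -0.0028)
```

{"fn": "jog_arm", "kwargs": {
  "steps": [0.0,0.0,0.0,0.04,0.0,0.0,0.0,0.0,0.07,0.0,0.0,0.0,0.0,0.087,0.0,0.0,0.0,0.0,0.087,0.0,0.0,0.0,0.0,0.087,0.0,0.04,0.0,0.0,0.087,0.0,0.04,0.0,0.0,0.087,0.0,0.04,0.0,0.0,0.045,0.0,0.04,0.0,0.0,0.0,0.0,0.04,0.0,0.0,-0.03,0.0]
}}

```text
clock: 17.35
position: [0.6296, 0.3059, 0.1475]
ee_rot: [0.676, 0.737, 0.002, 0.001]
ft_force: [0.2, 0.7, -0.1]
grip_width: 0.468
```

Run:
```python
from meas import *
st(); snap('top','t4')
for o in carts('t4',0.022,0.045,(0.38,0.72,-0.09,0.2)): print(o)
print(rel([0.5155,-0.010,0.144],4.6))
```

```text
t 17.35 pos [0.6296 0.3059 0.1475] jaw 5.0 tz [ 0.003  0.002 -1.   ] F [ 0.2  0.7 -0.1] g 39.9 q [-0.04  0.67 -0.74  1.33  0.45  1.31 -0.7 ]
([306.0, 281.0], 0.5142, -0.0106, 0.0335, 57, 25, -85.7, 322)
([302.0, 317.0], 0.4338, -0.0086, 0.0335, 60, 26, 84.2, 341)
([-0.3058, -0.1426, 0.0062], 0.0064)
```

{"fn": "jog_arm", "kwargs": {
  "steps": [0.04,-0.303,-0.142,0.0,0.005,0.04,-0.303,-0.142,0.0,0.005,0.04,-0.303,-0.142,0.0,0.005,0.04,-0.303,-0.142,0.0,0.005,0.04,-0.303,-0.142,0.0,0.005,0.04,-0.303,-0.142,0.0,0.005,0.04,-0.303,-0.142,0.0,0.005,0.04,-0.303,-0.142,0.0,0.005,0.04,-0.303,-0.142,0.03,0.005,0.04,-0.303,-0.142,0.06,0.005]
}}

```text
clock: 18.4
position: [0.5148, -0.0091, 0.084]
ee_rot: [0.678, 0.735, 0.001, 0.002]
ft_force: [-0.5, -0.3, 0.0]
grip_width: 0.473
```

Run:
```python
from meas import *
st()
print(rel([0.5155,-0.010,0.024],4.6))
```

```text
t 18.4 pos [ 0.5148 -0.0091  0.084 ] jaw 4.7 tz [ 0.003 -0.001 -1.   ] F [-0.5 -0.3  0. ] g 40.4 q [ 0.59  0.35 -0.76  1.9   0.29  1.   -0.21]
([-0.0008, 0.0005, 0.06], 0.0011)
```

{"fn": "jog_arm", "kwargs": {
  "steps": [0.04,0.0,0.0,0.03,0.0,0.04,0.0,0.0,0.05,0.0,0.04,0.0,0.0,0.06,0.0,0.04,0.0,0.0,0.06,0.0,0.0,0.0,0.0,0.06,0.0,0.0,0.0,0.0,0.06,0.0,0.0,0.0,0.0,0.06,0.0,0.0,0.0,0.0,0.06,0.0,0.0,0.0,0.0,0.02,0.0,0.0,0.0,0.0,-0.03,0.0]
}}

```text
clock: 19.4
position: [0.5123, -0.009, 0.1134]
ee_rot: [0.677, 0.736, -0.001, -0.002]
ft_force: [0.4, -0.3, -0.4]
grip_width: 0.299
```

Run:
```python
from meas import *
st()
print(rel(slot(4)+[0.114],5))
```

```text
t 19.4 pos [ 0.5123 -0.009   0.1134] jaw 4.7 tz [-0.004  0.001 -1.   ] F [ 0.4 -0.3 -0.4] g 25.5 q [ 0.62  0.31 -0.78  1.88  0.25  1.06 -0.18]
([0.2995, 0.0571, -0.0005], -0.005)
```

{"fn": "jog_arm", "kwargs": {
  "steps": [0.0,0.3,0.055,0.0,0.0,0.0,0.3,0.055,0.0,0.0,0.0,0.3,0.055,0.0,0.0,0.0,0.3,0.055,0.0,0.0,0.0,0.3,0.055,0.0,0.0,0.0,0.3,0.055,0.0,0.0,0.0,0.3,0.055,0.0,0.0,0.0,0.3,0.055,0.0,0.0,0.0,0.3,0.055,0.0,0.0,0.0,0.3,0.055,0.0,0.0]
}}

```text
clock: 20.4
position: [0.5447, 0.2923, 0.1136]
ee_rot: [0.679, 0.735, -0.0, 0.001]
ft_force: [-0.3, -0.8, -0.3]
grip_width: 0.297
```

Run:
```python
from meas import *
st()
print(rel(slot(4)+[0.026],5))
```

```text
t 20.4 pos [0.5447 0.2923 0.1136] jaw 4.5 tz [ 0.    -0.001 -1.   ] F [-0.3 -0.8 -0.3] g 25.3 q [ 0.04  0.55 -0.8   1.6   0.43  1.17 -0.78]
([0.0019, 0.0, 0.0876], -0.008)
```

{"fn": "jog_arm", "kwargs": {
  "steps": [0.0,0.0,0.0,0.04,0.0,0.0,0.0,0.0,0.07,0.0,0.0,0.0,0.0,0.087,0.0,0.0,0.0,0.0,0.087,0.0,0.0,0.0,0.0,0.087,0.0,0.04,0.0,0.0,0.087,0.0,0.04,0.0,0.0,0.087,0.0,0.04,0.0,0.0,0.045,0.0,0.04,0.0,0.0,0.0,0.0,0.04,0.0,0.0,-0.03,0.0]
}}

```text
clock: 21.4
position: [0.5446, 0.2952, 0.1472]
ee_rot: [0.677, 0.736, 0.001, 0.0]
ft_force: [1.1, 0.5, 0.1]
grip_width: 0.468
```

Run:
```python
from meas import *
st(); snap('top','t5')
for o in carts('t5',0.022,0.045,(0.38,0.72,-0.09,0.2)): print(o)
print(rel([0.4346,-0.0075,0.144],-5.3))
```

```text
t 21.4 pos [0.5446 0.2952 0.1472] jaw 4.7 tz [ 0.003  0.001 -1.   ] F [1.1 0.5 0.1] g 40.0 q [ 0.05  0.52 -0.82  1.57  0.4   1.22 -0.76]
([302.0, 317.0], 0.4338, -0.0084, 0.0335, 60, 26, 84.8, 342)
([-0.2938, -0.1361, 0.0056], 0.1747)
```

{"fn": "jog_arm", "kwargs": {
  "steps": [0.036,-0.291,-0.1355,0.0,0.175,0.036,-0.291,-0.1355,0.0,0.175,0.036,-0.291,-0.1355,0.0,0.175,0.036,-0.291,-0.1355,0.0,0.175,0.036,-0.291,-0.1355,0.0,0.175,0.036,-0.291,-0.1355,0.0,0.175,0.036,-0.291,-0.1355,0.0,0.175,0.036,-0.291,-0.1355,0.0,0.175,0.036,-0.291,-0.1355,0.03,0.175,0.036,-0.291,-0.1355,0.06,0.175]
}}

```text
clock: 22.45
position: [0.4341, -0.0061, 0.0839]
ee_rot: [0.739, 0.674, 0.001, 0.002]
ft_force: [-0.3, 0.4, 0.0]
grip_width: 0.421
```

Run:
```python
from meas import *
st()
print(rel([0.4346,-0.0075,0.024],-5.3))
```

```text
t 22.45 pos [ 0.4341 -0.0061  0.0839] jaw -5.3 tz [ 0.004 -0.001 -1.   ] F [-0.3  0.4  0. ] g 35.9 q [ 0.65  0.15 -0.77  2.09  0.13  0.94 -0.29]
([-0.0013, 0.0004, 0.0599], -0.0003)
```

{"fn": "jog_arm", "kwargs": {
  "steps": [0.036,0.0,0.0,0.03,0.0,0.036,0.0,0.0,0.05,0.0,0.036,0.0,0.0,0.06,0.0,0.036,0.0,0.0,0.06,0.0,0.0,0.0,0.0,0.06,0.0,0.0,0.0,0.0,0.06,0.0,0.0,0.0,0.0,0.06,0.0,0.0,0.0,0.0,0.06,0.0,0.0,0.0,0.0,0.02,0.0,0.0,0.0,0.0,-0.03,0.0]
}}

```text
clock: 23.45
position: [0.4312, -0.0063, 0.1135]
ee_rot: [0.739, 0.674, -0.001, -0.002]
ft_force: [2.8, -0.5, 0.0]
grip_width: 0.3
```

Run:
```python
from meas import *
st()
print(rel(slot(3)+[0.114],5))
```

```text
t 23.45 pos [ 0.4312 -0.0063  0.1135] jaw -5.3 tz [-0.004  0.002 -1.   ] F [ 2.8 -0.5  0. ] g 25.6 q [ 0.68  0.1  -0.79  2.07  0.08  1.01 -0.24]
([0.2942, 0.0016, -0.0001], -0.1798)
```

{"fn": "jog_arm", "kwargs": {
  "steps": [0.0,0.294,0.0,0.0,-0.18,0.0,0.294,0.0,0.0,-0.18,0.0,0.294,0.0,0.0,-0.18,0.0,0.294,0.0,0.0,-0.18,0.0,0.294,0.0,0.0,-0.18,0.0,0.294,0.0,0.0,-0.18,0.0,0.294,0.0,0.0,-0.18,0.0,0.294,0.0,0.0,-0.18,0.0,0.294,0.0,0.0,-0.18,0.0,0.294,0.0,0.0,-0.18]
}}

```text
clock: 24.45
position: [0.4607, 0.2845, 0.1136]
ee_rot: [0.677, 0.736, -0.0, 0.001]
ft_force: [0.6, 0.5, 0.1]
grip_width: 0.294
```

Run:
```python
from meas import *
st()
print(rel(slot(3)+[0.026],5))
```

```text
t 24.45 pos [0.4607 0.2845 0.1136] jaw 4.9 tz [ 0.    -0.001 -1.   ] F [0.6 0.5 0.1] g 25.1 q [ 0.12  0.42 -0.9   1.8   0.36  1.1  -0.83]
([0.0021, -0.0005, 0.0876], -0.0025)
```

{"fn": "jog_arm", "kwargs": {
  "steps": [0.0,0.0,0.0,0.04,0.0,0.0,0.0,0.0,0.07,0.0,0.0,0.0,0.0,0.087,0.0,0.0,0.0,0.0,0.087,0.0,0.0,0.0,0.0,0.087,0.0,0.04,0.0,0.0,0.087,0.0,0.04,0.0,0.0,0.087,0.0,0.04,0.0,0.0,0.04,0.0,0.04,0.0,0.0,-0.01,0.0,0.04,0.0,0.0,-0.06,0.0]
}}

```text
clock: 25.45
position: [0.4597, 0.2862, 0.1758]
ee_rot: [0.675, 0.737, 0.0, -0.0]
ft_force: [1.4, 0.1, 0.3]
grip_width: 0.468
```

{"fn": "jog_arm", "kwargs": {
  "steps": [0.04,-0.1,0.05,-0.05,0.0,0.04,-0.1,0.05,-0.1,0.0,0.04,-0.1,0.05,-0.1,0.0,0.04,-0.1,0.05,-0.1,0.0,0.04,-0.1,0.05,-0.1,0.0,0.04,-0.1,0.05,-0.1,0.0,0.04,-0.1,0.05,-0.1,0.0,0.04,-0.1,0.05,-0.1,0.0,0.04,-0.1,0.05,-0.1,0.0,0.04,-0.1,0.05,-0.1,0.0]
}}

```text
clock: 26.45
position: [0.5184, 0.1911, 0.2733]
ee_rot: [0.675, 0.737, -0.0, -0.0]
ft_force: [-0.4, 0.6, 0.4]
grip_width: 0.468
```

Run:
```python
from meas import *
st(); snap('wrist','w6'); snap('top','t6')
for o in carts('w6',0.022,0.045,(0.38,0.72,-0.09,0.45)): print(o)
for o in carts('t6',0.022,0.08,(0.35,0.5,-0.45,-0.25)): print(o)
```

```text
t 26.45 pos [0.5184 0.1911 0.2733] jaw 5.0 tz [-0. -0. -1.] F [-0.4  0.6  0.4] g 40.0 q [ 0.35  0.28 -0.93  1.58  0.22  1.4  -0.51]
([390.0, 91.0], 0.5443, 0.307, 0.0394, 315, 139, 5.3, 4016)
([263.0, 16.0], 0.4523, 0.3563, 0.0336, 26, 24, 5.7, 994)
([358.0, 17.0], 0.5379, 0.3635, 0.0336, 26, 25, 5.9, 1022)
([450.0, 14.0], 0.6212, 0.3727, 0.0335, 27, 21, 3.0, 929)
([443.0, 98.0], 0.6281, 0.3022, 0.0337, 59, 27, -85.0, 1976)
([268.0, 101.0], 0.46, 0.2847, 0.0337, 59, 26, -85.2, 1868)
([355.0, 101.0], 0.5432, 0.292, 0.0337, 59, 26, -85.0, 1844)
([443.0, 339.0], 0.408, -0.311, 0.06, 30, 14, -72.1, 365)
```

View pics/w6.png

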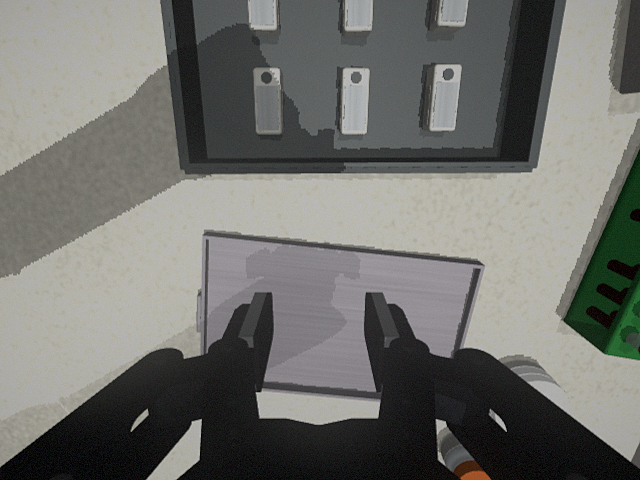

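View pics/t6.png

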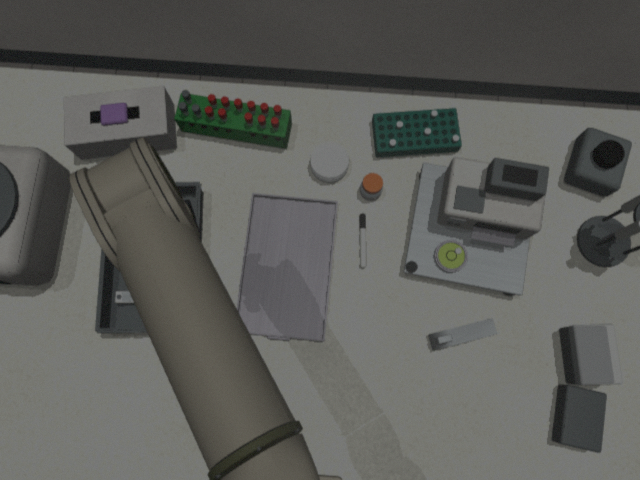

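All six cartridges now stand in the tote (wrist view rows 14 to 101) and the tray is empty. Next I'll measure the deck, the foot and the shim.

```bash
python3 - <<'E'
from meas import *
for f in ['t6','scene0']:
    im,d,K,W=load(f);P=world(d,K,W)
    m=(P[...,2]>0.03)&(P[...,2]<0.06)&(P[...,0]>0.45)&(P[...,0]<0.85)&(P[...,1]>-0.56)&(P[...,1]<-0.2)&~np.isnan(P[...,2])
    n,l,s,c=cv2.connectedComponentsWithStats(m.astype(np.uint8)); i=1+s[1:,4].argmax(); m=l==i
    q=P[m]
    # robust plane
    idx=np.ones(len(q),bool)
    for _ in range(10):
        A=np.c_[q[idx][:,:2],np.ones(idx.sum())]; co=np.linalg.lstsq(A,q[idx][:,2],rcond=None)[0]
        r=q[:,2]-np.c_[q[:,:2],np.ones(len(q))]@co; idx=np.abs(r)<0.003
    print(f,'plane',co.round(4),'n',idx.sum(),'grad dir',np.degrees(np.arctan2(co[1],co[0])).round(1))
    rect=cv2.minAreaRect((q[idx][:,:2]*1000).astype(np.float32)); print(rect, cv2.boxPoints(rect).round(0).tolist())
    # level: yellow-green
    b=im.astype(int); g=(b[...,1]-b[...,2]>50)&(P[...,0]>0.5)&(P[...,1]<-0.2)&(P[...,0]<.7); 
    print('level',np.nanmean(P[g],0).round(4), g.sum())
    # shim fin top
    t=(P[...,2]>0.058)&(P[...,0]>0.36)&(P[...,0]<0.46)&(P[...,1]>-0.36)&(P[...,1]<-0.25); q=P[t]; print('fin',q.mean(0).round(4),np.median(q[:,2]),cv2.minAreaRect((q[:,:2]*1000).astype(np.float32)))
    t=(P[...,2]>0.005)&(P[...,0]>0.36)&(P[...,0]<0.5)&(P[...,1]>-0.48)&(P[...,1]<-0.25); q=P[t]; print('shim',cv2.minAreaRect((q[:,:2]*1000).astype(np.float32)))
    # black cap
    t=(im.max(-1)<45)&(P[...,0]>0.5)&(P[...,0]<0.62)&(P[...,1]>-0.28)&(P[...,1]<-0.2)&(P[...,2]>0.02); print('cap',np.median(P[t],0).round(4),t.sum())
E
python3 - <<'E'
import cv2
for f,(u,v) in {'t6':(470,270),'scene0':(290,170)}.items():
    im=cv2.imread(f'pics/{f}.png'); c=im[v-80:v+80,u-90:u+90]; cv2.imwrite(f'pics/{f}_z.png',cv2.resize(c,None,fx=4,fy=3.75,interpolation=cv2.INTER_CUBIC))
E
```

```text
t6 plane [ 0.0347 -0.0492  0.006 ] n 5228 grad dir -54.8
((659.0035400390625, -368.2750244140625), (259.64617919921875, 259.6951599121094), 82.57682800292969) [[513.0, -480.0], [771.0, -514.0], [805.0, -256.0], [547.0, -223.0]]
level [ 0.5884 -0.3211  0.053 ] 304
fin [ 0.4077 -0.3107  0.0637] 0.06387018346487412 ((407.96173095703125, -310.9330749511719), (13.832951545715332, 29.848297119140625), 17.89264488220215)
shim ((429.8637390136719, -365.31964111328125), (138.1226348876953, 228.97581481933594), 0.23166786134243011)
cap [ 0.559  -0.236   0.0418] 23
scene0 plane [ 0.0359 -0.0492  0.0061] n 3615 grad dir -53.9
((660.422607421875, -364.479736328125), (262.6233215332031, 259.7154235839844), 82.54895782470703) [[515.0, -478.0], [772.0, -512.0], [806.0, -251.0], [549.0, -217.0]]
level [ 0.5892 -0.3196  0.0542] 265
fin [ 0.41   -0.3061  0.0636] 0.06387862822544677 ((409.7071838378906, -308.8196716308594), (17.747169494628906, 32.384666442871094), 19.220157623291016)
shim ((430.9881286621094, -364.62591552734375), (228.5960693359375, 130.0966033935547), 88.47952270507812)
cap [ 0.5631 -0.2345  0.0423] 68
```

View pics/t6_z.png

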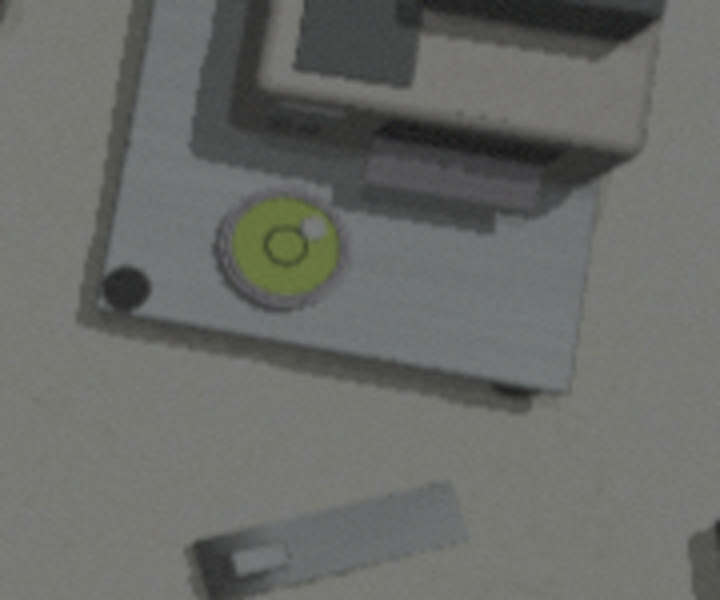

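View pics/scene0_z.png

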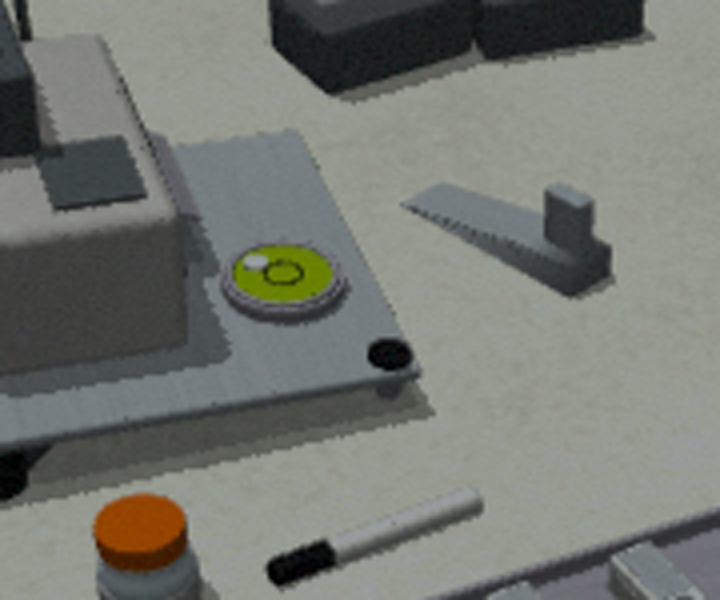

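Run:
```python
from h import *
st(); print(rel([0.408,-0.31,0.22],18))
```

```text
t 26.55 pos [0.5185 0.191  0.2735] jaw 5.0 tz [-0. -0. -1.] F [ 0.5  0.2 -0.8] g 40.0 q [ 0.35  0.28 -0.93  1.58  0.22  1.4  -0.51]
([-0.4894, -0.1538, 0.0535], -0.2269)
```

{"fn": "jog_arm", "kwargs": {
  "steps": [0.04,-0.49,-0.154,0.02,-0.227,0.04,-0.49,-0.154,0.02,-0.227,0.04,-0.49,-0.154,0.02,-0.227,0.04,-0.49,-0.154,0.02,-0.227,0.04,-0.49,-0.154,0.02,-0.227,0.04,-0.49,-0.154,0.02,-0.227,0.04,-0.49,-0.154,0.02,-0.227,0.04,-0.49,-0.154,0.02,-0.227,0.04,-0.49,-0.154,0.02,-0.227,0.04,-0.49,-0.154,0.02,-0.227]
}}

```text
clock: 27.55
position: [0.412, -0.2903, 0.2547]
ee_rot: [0.588, 0.809, -0.0, 0.0]
ft_force: [1.6, -0.6, 0.4]
grip_width: 0.468
```

{"fn": "jog_arm", "kwargs": {
  "steps": [0.04,-0.03,-0.01,0.0,0.0,0.04,-0.03,-0.01,0.0,0.0,0.04,-0.03,-0.01,0.0,0.0,0.04,-0.03,-0.01,0.0,0.0,0.04,-0.03,-0.01,0.0,0.0,0.04,-0.03,-0.01,0.0,0.0,0.04,-0.03,-0.01,0.0,0.0,0.04,-0.03,-0.01,0.0,0.0,0.04,-0.03,-0.01,0.0,0.0,0.04,-0.03,-0.01,0.0,0.0]
}}

```text
clock: 28.55
position: [0.4125, -0.32, 0.2545]
ee_rot: [0.588, 0.809, -0.0, 0.0]
ft_force: [-0.1, 0.0, -0.4]
grip_width: 0.468
```

```bash
cat > shim.py <<'E'
from h import *
def fin(f):
    im,d,K,W=load(f);P=world(d,K,W)
    t=(P[...,2]>0.055)&(P[...,2]<0.07)&(P[...,0]>0.3)&(P[...,0]<0.56)&(P[...,1]>-0.45)&(P[...,1]<-0.05)
    n,l,s,c=cv2.connectedComponentsWithStats(t.astype(np.uint8))
    for i in range(1,n):
        if s[i,4]<20: continue
        q=P[l==i]; (c1,c2,a)=cv2.minAreaRect((q[:,:2]*1000).astype(np.float32)); print(f,c[i].round(),'fin',np.round(c1,1),np.round(c2,1),round(a,1),round(float(np.median(q[:,2])),4),s[i,4])
E
python3 - <<'E'
from shim import *
st(); snap('wrist','w7'); fin('w7')
E
```

```text
t 28.55 pos [ 0.4125 -0.32    0.2545] jaw 18.0 tz [ 0. -0. -1.] F [-0.1  0.  -0.4] g 40.0 q [ 1.09  0.14 -0.56  1.7   0.08  1.32  0.83]
w7 [319. 202.] fin [ 408.  -309.8] [13.6 29.6] 18.2 0.0647 542
```

View pics/w7.png

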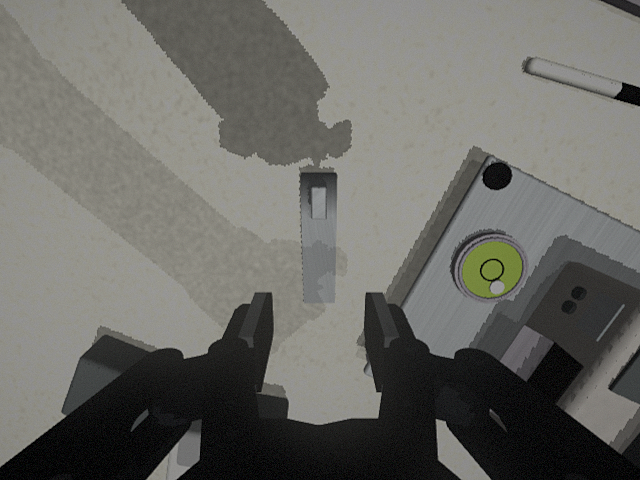

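Run:
```python
from shim import *
im,d,K,W=load('w7'); P=world(d,K,W)
print('cap',onplane(497,176,0.041,K,W).round(4),P[176,497].round(4))
t=(im.max(-1)<45)&(P[...,0]>0.5)&(P[...,0]<0.62)&(P[...,1]>-0.28)&(P[...,1]<-0.2)&(P[...,2]>0.02)
n,l,s,c=cv2.connectedComponentsWithStats(t.astype(np.uint8)); i=1+s[1:,4].argmax(); print(c[i],s[i], np.median(P[l==i],0))
print(rel([0.408,-0.310,0.046],18))
```

```text
cap [ 0.5601 -0.2383  0.041 ] [ 0.5595 -0.2383  0.0421]
[496.67100977 175.70032573] [483 162  29  28 614] [ 0.55884138 -0.23827451  0.04248018]
([0.0109, -0.0012, 0.2085], -0.0001)
```

{"fn": "jog_arm", "kwargs": {
  "steps": [0.04,0.011,-0.001,0.05,0.0,0.04,0.011,-0.001,0.1,0.0,0.04,0.011,-0.001,0.14,0.0,0.04,0.011,-0.001,0.17,0.0,0.04,0.011,-0.001,0.195,0.0,0.04,0.011,-0.001,0.208,0.0,0.04,0.011,-0.001,0.208,0.0,0.04,0.011,-0.001,0.208,0.0,0.0,0.011,-0.001,0.208,0.0,0.0,0.011,-0.001,0.208,0.0],
  "grip_force": 100
}}

```text
clock: 29.6
position: [0.4089, -0.3104, 0.0478]
ee_rot: [0.588, 0.809, -0.0, 0.001]
ft_force: [-0.2, 4.4, 19.7]
grip_width: 0.149
```

{"fn": "jog_arm", "kwargs": {
  "steps": [0.0,0.0,0.0,0.0,0.0,0.0,0.0,0.0,0.0,0.0,0.0,0.0,0.0,0.0,0.0,0.0,0.0,0.0,-0.003,0.0,0.0,0.0,0.0,-0.006,0.0,0.0,0.0,0.0,-0.01,0.0,0.0,0.0,0.0,-0.01,0.0,0.0,0.0,0.0,-0.01,0.0,0.0,0.0,0.0,-0.01,0.0,0.0,0.0,0.0,-0.01,0.0]
}}

```text
clock: 30.6
position: [0.408, -0.3098, 0.0564]
ee_rot: [0.588, 0.809, -0.0, -0.0]
ft_force: [0.6, 0.5, -1.9]
grip_width: 0.152
```

Run:
```python
from shim import *
st(); print(rel([0.42,-0.12,0.056],18), rel([0.42,-0.12,0.056],37.6))
```

```text
t 30.6 pos [ 0.408  -0.3098  0.0564] jaw 18.0 tz [-0.  0. -1.] F [ 0.6  0.5 -1.9] g 13.0 q [ 1.04  0.34 -0.54  1.93  0.22  0.93  0.71]
([0.1768, 0.07, 0.0004], -0.0002) ([0.1768, 0.07, 0.0004], -0.3422)
```

{"fn": "jog_arm", "kwargs": {
  "steps": [0.0,0.02,0.008,0.0,0.0,0.0,0.04,0.016,0.0,0.0,0.0,0.06,0.024,0.0,0.0,0.0,0.08,0.032,0.0,0.0,0.0,0.1,0.04,0.0,0.0,0.0,0.12,0.048,0.0,0.0,0.0,0.14,0.056,0.0,0.0,0.0,0.16,0.064,0.0,0.0,0.0,0.177,0.07,0.0,0.0,0.0,0.177,0.07,0.0,0.0]
}}

```text
clock: 31.6
position: [0.4202, -0.1175, 0.0566]
ee_rot: [0.586, 0.81, 0.0, -0.0]
ft_force: [-1.2, -0.2, -1.7]
grip_width: 0.147
```

{"fn": "jog_arm", "kwargs": {
  "steps": [0.0,0.0,0.0,0.0,-0.04,0.0,0.0,0.0,0.0,-0.09,0.0,0.0,0.0,0.0,-0.14,0.0,0.0,0.0,0.0,-0.19,0.0,0.0,0.0,0.0,-0.24,0.0,0.0,0.0,0.0,-0.29,0.0,0.0,0.0,0.0,-0.33,0.0,0.0,0.0,0.0,-0.342,0.0,0.0,0.0,0.0,-0.342,0.0,0.0,0.0,0.0,-0.342]
}}

```text
clock: 32.6
position: [0.42, -0.1201, 0.0565]
ee_rot: [0.442, 0.897, -0.0, 0.0]
ft_force: [0.4, -0.4, -1.1]
grip_width: 0.15
```

Run:
```python
from shim import *
st(); snap('scene','s8'); snap('wrist','w8')
foot=np.array([0.560,-0.237]); u=np.array([np.cos(np.radians(-52.4)),np.sin(np.radians(-52.4))])
t=foot-0.158*u; print(t, rel([*t,0.056],37.6)); fin('w8')
```

```text
t 32.6 pos [ 0.42   -0.1201  0.0565] jaw 37.5 tz [ 0. -0. -1.] F [ 0.4 -0.4 -1.1] g 12.8 q [ 0.86  0.21 -0.73  2.11  0.18  0.88  0.68]
[ 0.46359706 -0.11181824] ([-0.0201, 0.0395, 0.0005], -0.0009)
w8 [319. 312.] fin [ 412.  -111.7] [40.1 11.2] 38.0 0.0631 1972
```

View pics/s8.png

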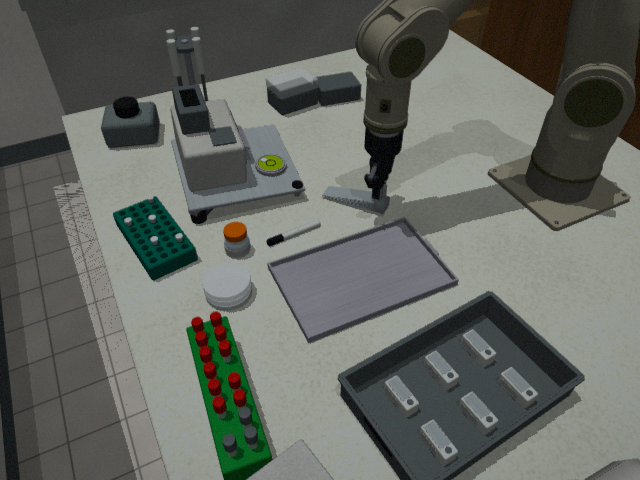

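View pics/w8.png

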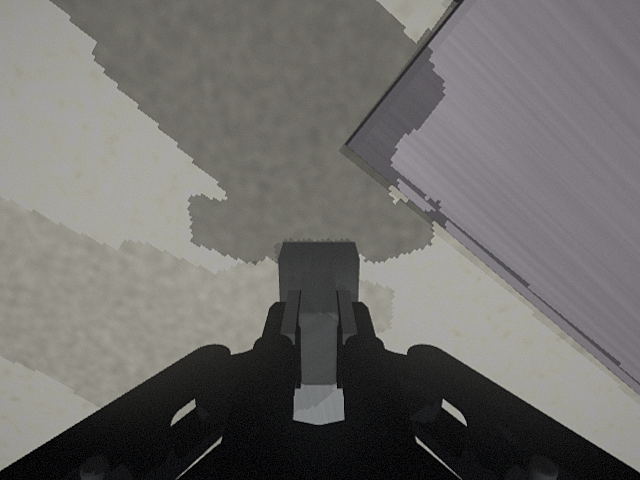

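{"fn": "jog_arm", "kwargs": {
  "steps": [0.0,-0.005,0.01,0.0,0.0,0.0,-0.01,0.02,0.0,0.0,0.0,-0.015,0.03,0.0,0.0,0.0,-0.02,0.0395,0.0,0.0,0.0,-0.02,0.0395,0.0,0.0,0.0,-0.02,0.0395,0.004,0.0,0.0,-0.02,0.0395,0.007,0.0,0.0,-0.02,0.0395,0.009,0.0,0.0,-0.02,0.0395,0.009,0.0,0.0,-0.02,0.0395,0.009,0.0]
}}

```text
clock: 33.7
position: [0.4631, -0.1117, 0.0478]
ee_rot: [0.442, 0.897, -0.0, -0.0]
ft_force: [-3.5, 2.2, 6.9]
grip_width: 0.149
```

Run:
```python
from shim import *
st(); snap('scene','s9'); snap('top','t9')
im=cv2.imread('pics/s9.png')[130:250,230:420]; cv2.imwrite('pics/s9z.png',cv2.resize(im,None,fx=4,fy=4,interpolation=cv2.INTER_CUBIC))
```

```text
t 33.7 pos [ 0.4631 -0.1117  0.0478] jaw 37.6 tz [-0.001 -0.001 -1.   ] F [-3.5  2.2  6.9] g 12.8 q [ 0.78  0.32 -0.71  2.02  0.26  0.9   0.59]
```

View pics/s9z.png

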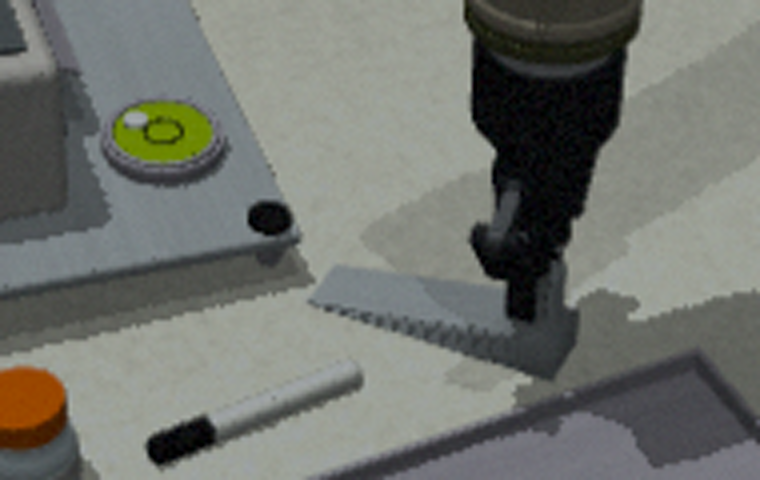

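View pics/t9.png

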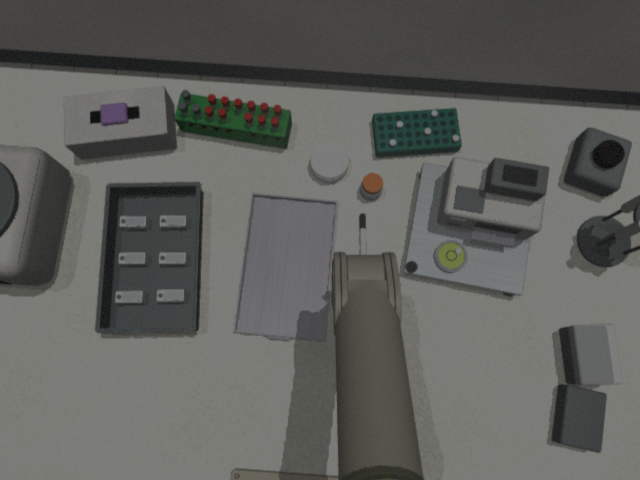

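Run:
```python
from shim import *
im,d,K,W=load('s9')
a=onplane(315,196.5,0.002,K,W);b=onplane(307,205.5,0.002,K,W);print(a.round(4),b.round(4),(a+b)/2,np.linalg.norm(a-b))
print('foot tip z.004',onplane(297,194.5,0.004,K,W).round(4), 'cap',onplane(297.5,184.2,0.042,K,W).round(4))
u=np.array([np.cos(np.radians(-52.4)),np.sin(np.radians(-52.4))]);n=np.array([-u[1],u[0]])
c=onplane(297.5,184.2,0.042,K,W)[:2]; m=((a+b)/2)[:2]; print('along,lat',(m-c)@u,(m-c)@n)
print('heading from edge',np.degrees(np.arctan2(*(a-b)[:2][::-1])))
```

```text
[ 0.5244 -0.2211  0.002 ] [ 0.5545 -0.2009  0.002 ] [ 0.53942431 -0.21101102  0.002     ] 0.036246252010786954
foot tip z.004 [ 0.5594 -0.2441  0.004 ] cap [ 0.5613 -0.2344  0.042 ]
along,lat -0.03184729135535846 -0.0030268044286155503
heading from edge -146.1733556266452
```

{"fn": "jog_arm", "kwargs": {
  "steps": [0.03,0.0,0.0,0.0,0.0,0.03,0.0,0.0,0.0,0.0,0.03,0.0,0.0,-0.002,0.0,0.03,0.0,0.0,-0.002,0.0,0.0,0.0,0.0,-0.002,0.0,0.0,0.0,0.0,-0.002,0.0,0.0,0.0,0.0,-0.002,0.0,0.0,0.0,0.0,-0.002,0.0,0.0,0.0,0.0,-0.002,0.0,0.0,0.0,0.0,-0.002,0.0],
  "grip_force": 80
}}

```text
clock: 34.8
position: [0.4637, -0.1117, 0.0497]
ee_rot: [0.442, 0.897, -0.0, 0.0]
ft_force: [-1.1, -0.3, 5.0]
grip_width: 0.154
```

Run:
```python
from shim import *
st()
```

```text
t 34.8 pos [ 0.4637 -0.1117  0.0497] jaw 37.6 tz [ 0. -0. -1.] F [-1.1 -0.3  5. ] g 13.1 q [ 0.78  0.31 -0.71  2.02  0.26  0.9   0.59]
```

{"fn": "jog_arm", "kwargs": {
  "steps": [0.0,-0.007,0.001,0.0,0.0,0.0,-0.014,0.002,0.0,0.0,0.0,-0.021,0.002,0.0,0.0,0.0,-0.028,0.002,0.0,0.0,0.0,-0.035,0.002,0.0,0.0,0.0,-0.042,0.002,0.0,0.0,0.0,-0.049,0.002,0.0,0.0,0.0,-0.055,0.002,0.0,0.0,0.0,-0.06,0.002,0.0,0.0,0.0,-0.06,0.002,0.0,0.0]
}}

```text
clock: 35.8
position: [0.5019, -0.1562, 0.0497]
ee_rot: [0.441, 0.898, 0.001, -0.001]
ft_force: [-4.7, 4.9, 7.9]
grip_width: 0.152
```

```bash
cat > lev.py <<'E'
from h import *
def lev(f,box=None):
    im,d,K,W=load(f); P=world(d,K,W); b=im.astype(int)
    R=(P[...,0]>0.53)&(P[...,0]<0.65)&(P[...,1]>-0.38)&(P[...,1]<-0.26)&(P[...,2]>0.04)&(P[...,2]<0.075)
    g=R&(b[...,1]-b[...,2]>45)
    cnt,_=cv2.findContours(g.astype(np.uint8),cv2.RETR_EXTERNAL,cv2.CHAIN_APPROX_NONE); cnt=max(cnt,key=cv2.contourArea)
    hull=cv2.convexHull(cnt); mask=np.zeros(g.shape,np.uint8); cv2.drawContours(mask,[hull],-1,1,-1)
    (cx,cy),ax,an=cv2.fitEllipse(hull)
    z=np.nanmedian(P[g][:,2]); 
    w=(mask>0)&(b[...,2]>0.75*b[...,1])&(b[...,1]>np.median(b[...,1][g])*0.95)
    w=cv2.erode(mask,np.ones((3,3)))*w
    n,l,s,c=cv2.connectedComponentsWithStats(w.astype(np.uint8))
    u=np.array([np.cos(np.radians(-52.4)),np.sin(np.radians(-52.4))]);nn=np.array([-u[1],u[0]])
    C=onplane(cx,cy,z,K,W)
    print(f,'centre px',round(cx,1),round(cy,1),'world',C.round(4))
    for i in range(1,n):
        if s[i,4]<3: continue
        B=onplane(*c[i],z,K,W); e=(B-C)[:2]; print('  white',c[i].round(1),s[i,4],'along u mm',round(e@u*1e3,1),'lat',round(e@nn*1e3,1))
E
python3 - <<'E'
from lev import *
st(); snap('scene','s10'); snap('top','t10')
for f in ['s9','t9','s10','t10']: lev(f)
for f,(v,u) in {'s10':(130,230),'t10':(200,380)}.items():
    im=cv2.imread(f'pics/{f}.png')[v:v+120,u:u+160]; cv2.imwrite(f'pics/{f}z.png',cv2.resize(im,None,fx=4,fy=4,interpolation=cv2.INTER_CUBIC))
E
```

```text
t 35.8 pos [ 0.5019 -0.1562  0.0497] jaw 37.7 tz [-0.001  0.002 -1.   ] F [-4.7  4.9  7.9] g 13.0 q [ 0.79  0.41 -0.66  1.9   0.31  0.94  0.64]
s9 centre px 270.3 162.5 world [ 0.59   -0.321   0.0543]
  white [263.6 159.3] 14 along u mm 20.5 lat -4.2
t9 centre px 451.0 255.2 world [ 0.5901 -0.3236  0.0531]
  white [458.1 250.4] 26 along u mm 19.4 lat 0.1
s10 centre px 270.2 162.2 world [ 0.5901 -0.3214  0.0551]
  white [264.7 159.5] 18 along u mm 16.7 lat -3.4
t10 centre px 451.2 255.1 world [ 0.5901 -0.3237  0.0543]
  white [457.  250.9] 29 along u mm 16.2 lat 0.5
```

View pics/s10z.png

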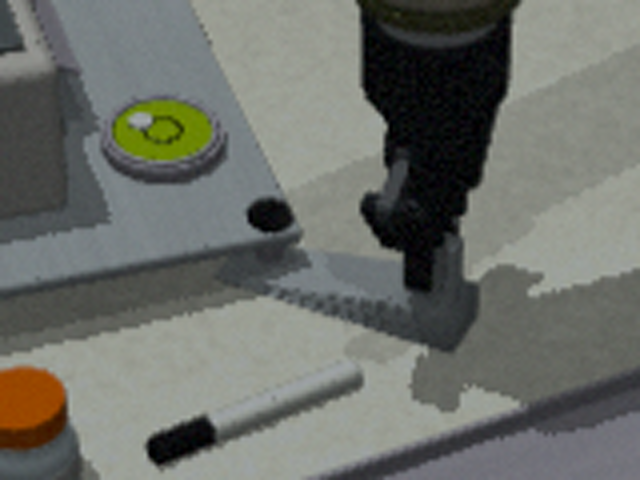

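View pics/t10z.png

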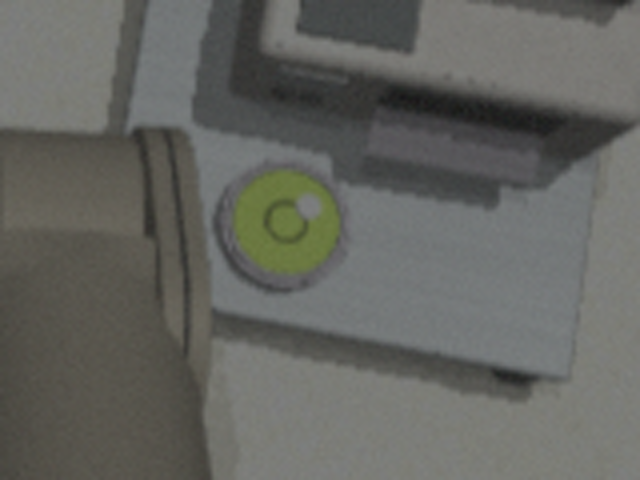

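{"fn": "jog_arm", "kwargs": {
  "steps": [0.0,-0.004,0.0,0.0,0.0,0.0,-0.008,0.0,0.0,0.0,0.0,-0.012,0.0,0.0,0.0,0.0,-0.016,0.0,0.0,0.0,0.0,-0.02,0.0,0.0,0.0,0.0,-0.024,0.0,0.0,0.0,0.0,-0.028,0.0,0.0,0.0,0.0,-0.032,0.0,0.0,0.0,0.0,-0.032,0.0,0.0,0.0,0.0,-0.032,0.0,0.0,0.0]
}}

```text
clock: 36.9
position: [0.5214, -0.181, 0.0497]
ee_rot: [0.441, 0.898, 0.001, -0.001]
ft_force: [-3.8, 7.1, 8.3]
grip_width: 0.152
```

Run:
```python
from lev import *
st(); snap('scene','s11'); snap('top','t11')
for f in ['s11','t11']: lev(f)
for f,(v,u) in {'s11':(130,230),'t11':(200,380)}.items():
    im=cv2.imread(f'pics/{f}.png')[v:v+120,u:u+160]; cv2.imwrite(f'pics/{f}z.png',cv2.resize(im,None,fx=4,fy=4,interpolation=cv2.INTER_CUBIC))
```

```text
t 36.9 pos [ 0.5214 -0.181   0.0497] jaw 37.7 tz [-0.     0.002 -1.   ] F [-3.8  7.1  8.3] g 13.0 q [ 0.79  0.46 -0.64  1.83  0.32  0.97  0.67]
s11 centre px 269.8 161.0 world [ 0.5907 -0.3217  0.0584]
  white [268.9 159.8] 15 along u mm 4.3 lat -3.1
t11 centre px 453.5 254.7 world [ 0.5907 -0.3279  0.0574]
  white [453.  253.8] 23 along u mm 0.3 lat 2.1
```

View pics/s11z.png

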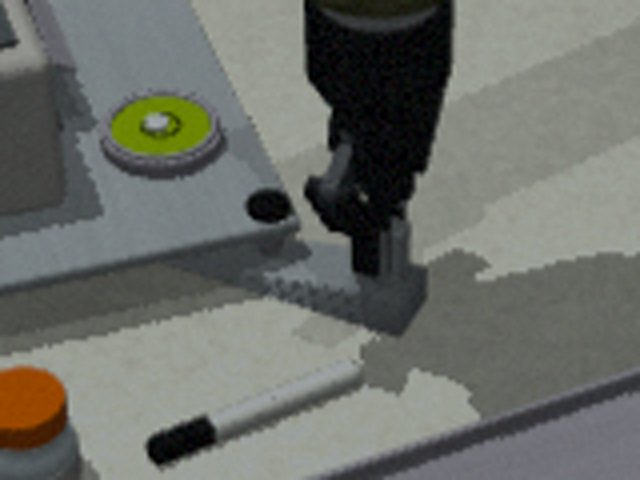

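View pics/t11z.png

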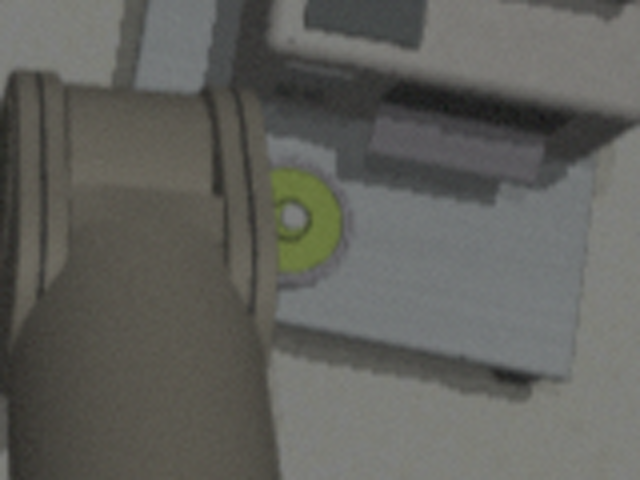

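{"fn": "jog_arm", "kwargs": {
  "steps": [0.0,-0.002,0.0,0.0,0.0,0.0,-0.004,0.0,0.0,0.0,0.0,-0.006,0.0,0.0,0.0,0.0,-0.008,0.0,0.0,0.0,0.0,-0.008,0.0,0.0,0.0,0.0,-0.008,0.0,0.0,0.0,0.0,-0.008,0.0,0.0,0.0,0.0,-0.008,0.0,0.0,0.0,0.0,-0.008,0.0,0.0,0.0,0.0,-0.008,0.0,0.0,0.0]
}}

```text
clock: 38.0
position: [0.5259, -0.1867, 0.0497]
ee_rot: [0.441, 0.898, 0.001, -0.001]
ft_force: [-6.3, 9.8, 11.6]
grip_width: 0.147
```

Run:
```python
from lev import *
st(); snap('scene','s12')
for f in ['s12']: lev(f)
for f,(v,u) in {'s12':(140,240)}.items():
    im=cv2.imread(f'pics/{f}.png')[v:v+45,u:u+60]; cv2.imwrite(f'pics/{f}z.png',cv2.resize(im,None,fx=12,fy=12,interpolation=cv2.INTER_CUBIC))
for f in ['s9','s10','s11','s12']:
    im,d,K,W=load(f);P=world(d,K,W)
    m=(P[...,2]>0.03)&(P[...,2]<0.06)&(P[...,0]>0.5)&(P[...,0]<0.85)&(P[...,1]>-0.56)&(P[...,1]<-0.2)
    n,l,s,c=cv2.connectedComponentsWithStats(m.astype(np.uint8)); i=1+s[1:,4].argmax(); q=P[l==i]; idx=np.ones(len(q),bool)
    for _ in range(10):
        co=np.linalg.lstsq(np.c_[q[idx][:,:2],np.ones(idx.sum())],q[idx][:,2],rcond=None)[0]; idx=np.abs(q[:,2]-np.c_[q[:,:2],np.ones(len(q))]@co)<0.003
    print(f,co.round(4),idx.sum(),'slope along u',(co[0]*.61-co[1]*.792).round(4))
```

```text
t 38.0 pos [ 0.5259 -0.1867  0.0497] jaw 37.7 tz [-0.001  0.003 -1.   ] F [-6.3  9.8 11.6] g 12.6 q [ 0.79  0.47 -0.64  1.81  0.33  0.97  0.67]
s12 centre px 269.8 160.6 world [ 0.5905 -0.3223  0.059 ]
  white [269.7 159.9] 15 along u mm 1.6 lat -2.2
s9 [ 0.0359 -0.0488  0.0062] 3640 slope along u 0.0606
s10 [ 0.0281 -0.0393  0.0149] 3639 slope along u 0.0483
s11 [ 0.0042 -0.0085  0.042 ] 3576 slope along u 0.0093
s12 [-0.0013 -0.0013  0.0483] 3575 slope along u 0.0002
```

View pics/s12z.png

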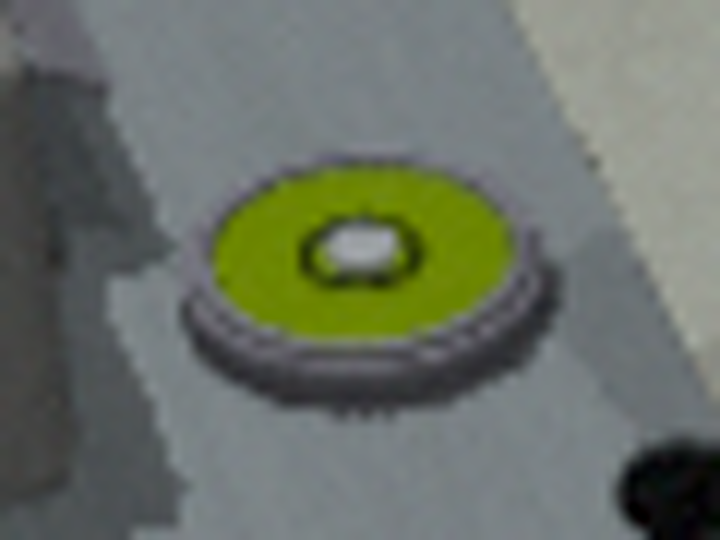

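{"fn": "jog_arm", "kwargs": {
  "steps": [0.03,0.0,0.0,0.0,0.0,0.03,0.0,0.0,0.0,0.0,0.03,0.0,0.0,0.0,0.0,0.03,0.0,0.0,0.0,0.0,0.03,0.0,0.0,-0.01,0.0,0.03,0.0,0.0,-0.03,0.0,0.03,0.0,0.0,-0.06,0.0,0.03,0.0,0.0,-0.1,0.0,0.03,0.0,0.0,-0.15,0.0,0.03,0.0,0.0,-0.2,0.0]
}}

```text
clock: 39.05
position: [0.5257, -0.1893, 0.2521]
ee_rot: [0.441, 0.897, 0.0, 0.0]
ft_force: [1.8, -1.2, -0.3]
grip_width: 0.35
```

{"fn": "jog_arm", "kwargs": {
  "steps": [0.03,0.05,-0.02,0.0,0.0,0.03,0.1,-0.05,0.0,0.0,0.03,0.13,-0.08,0.0,0.0,0.03,0.13,-0.1,0.0,0.0,0.03,0.13,-0.1,0.0,0.0,0.03,0.13,-0.1,0.0,0.0,0.03,0.13,-0.1,0.0,0.0,0.03,0.13,-0.1,0.0,0.0,0.03,0.13,-0.1,0.0,0.0,0.03,0.13,-0.1,0.0,0.0]
}}

```text
clock: 40.05
position: [0.3679, -0.1474, 0.2494]
ee_rot: [0.441, 0.897, 0.0, -0.0]
ft_force: [-0.3, -0.3, 0.2]
grip_width: 0.35
```

Run:
```python
from lev import *
from meas import carts
st(); snap('scene','s13'); snap('top','t13')
for f in ['s13','t13']: lev(f)
im=cv2.imread('pics/t13.png')[225:285,410:490]; a=cv2.resize(im,(640,480),interpolation=cv2.INTER_CUBIC);cv2.imwrite('pics/t13z.png',a)
for f in ['s13','t13']:
    im,d,K,W=load(f);P=world(d,K,W)
    m=(P[...,2]>0.03)&(P[...,2]<0.06)&(P[...,0]>0.5)&(P[...,0]<0.85)&(P[...,1]>-0.56)&(P[...,1]<-0.2)
    n,l,s,c=cv2.connectedComponentsWithStats(m.astype(np.uint8)); i=1+s[1:,4].argmax(); q=P[l==i]; idx=np.ones(len(q),bool)
    for _ in range(10):
        co=np.linalg.lstsq(np.c_[q[idx][:,:2],np.ones(idx.sum())],q[idx][:,2],rcond=None)[0]; idx=np.abs(q[:,2]-np.c_[q[:,:2],np.ones(len(q))]@co)<0.003
    print(f,co.round(4),'slope along u',(co[0]*.61-co[1]*.792).round(4))
for o in carts('s13',0.022,0.045,(0.35,0.72,-0.09,0.5)): print(o)
```

```text
t 40.05 pos [ 0.3679 -0.1474  0.2494] jaw 37.6 tz [-0.     0.001 -1.   ] F [-0.3 -0.3  0.2] g 29.9 q [ 1.02 -0.18 -0.66  1.98 -0.11  1.31  1.05]
s13 centre px 269.8 160.7 world [ 0.5905 -0.3224  0.0589]
  white [269.7 159.9] 15 along u mm 1.6 lat -2.3
t13 centre px 451.9 254.4 world [ 0.5909 -0.3244  0.0583]
  white [452.5 253.9] 31 along u mm 1.6 lat 0.2
s13 [-0.0008 -0.0015  0.0479] slope along u 0.0007
t13 [-0.0005 -0.0012  0.0471] slope along u 0.0007
([472.0, 344.0], 0.5022, 0.2602, 0.0392, 358, 161, -26.2, 1851)
([479.0, 345.0], 0.4612, 0.2863, 0.0337, 60, 28, -86.8, 565)
([441.0, 368.0], 0.5443, 0.2935, 0.0338, 60, 27, -86.0, 603)
([518.0, 385.0], 0.4516, 0.3757, 0.0335, 61, 29, -84.3, 665)
([409.0, 414.0], 0.6359, 0.3353, 0.0337, 125, 39, 78.1, 1379)
([362.0, 416.0], 0.7047, 0.3139, 0.0352, 125, 3, -85.9, 220)
([479.0, 410.0], 0.5377, 0.3824, 0.0335, 60, 27, -84.2, 715)
([399.0, 466.0], 0.6964, 0.4011, 0.0338, 46, 2, -83.2, 112)
```

View pics/s13.png

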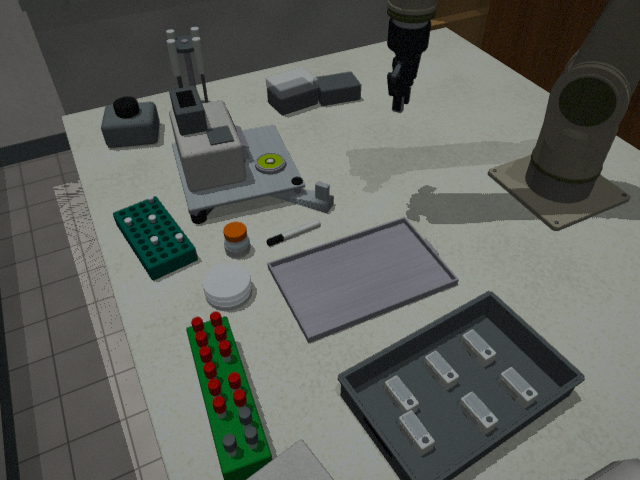

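View pics/t13z.png

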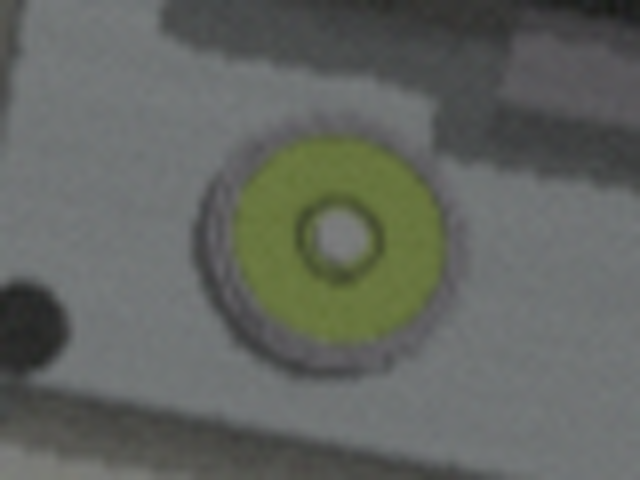

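View pics/t13.png

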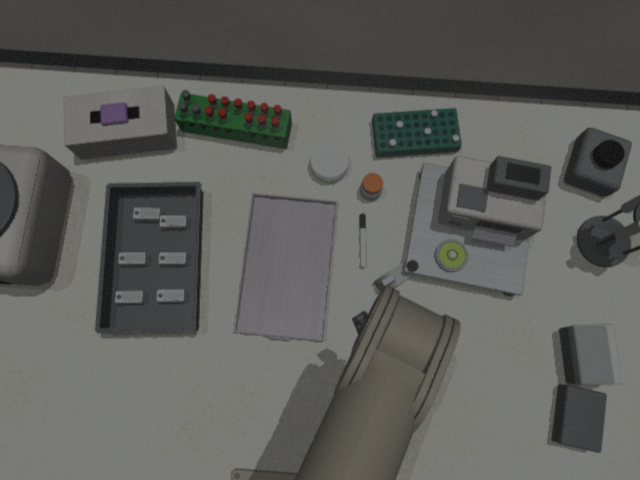

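The bubble sits wholly inside the ring at top-view (452,254). All six cartridges lie flat in the tote; one was nudged sideways but is still inside. The arm is clear, so I'm handing in.

```bash
python3 -c "
from h import *
st(); print(manip.hand_in())"
```

```text
t 40.15 pos [ 0.3677 -0.1475  0.2494] jaw 37.6 tz [-0.  0. -1.] F [ 0.9 -0.3 -1. ] g 30.1 q [ 1.02 -0.18 -0.66  1.98 -0.11  1.31  1.05]
the job is handed in; nothing more can be done
None
```

I moved all six cartridges in this batch from the catch tray into the tote. I then pushed the wedge shim flat and nose first under the low foot until the bubble lay inside the ring, let go and backed the arm away. I handed the job in at about 40 s.

Last checks, after release:
- **Level:** the deck slope read 0.0007 rad in both the scene and top views, and the bubble was inside the ring. My pixel estimate put the bubble about 1.6 mm off centre. That is more than the slope implies (about 0.2 mm), and I put it down to viewing angle; the ring leaves 3 mm of play either way.
- **Tray and tote:** the tray was empty and all six cartridges were inside the tote. One had been shifted a few centimetres inside the tote since I placed it and ended next to or touching a neighbour. Its top was at the normal height, so I left it.
- **Bystanders:** in the pictures the jar, pen and dishes stand where they began.
- **Forces:** the highest force reading I saw was about 20 N, when the fingers closed on the shim's fin.

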